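# Size the shaft, then show the bearing ball to the lens

### The job

Take the two checks of a bearing set: first slide the jaw of the bench caliper gauge shut until it nips the standing shaft firmly against the fixed anvil, and leave it shut on the shaft. Then lift the ball tray by its fin, without the ball leaving its shallow pocket, and finish while holding the tray still and level in the air, with the ball at the focus of the lens: level with the middle of the lens and straight above the round glass window. Leave the other things on the bench where they are.

Things in the scene. Friction and masses are not known exactly. Their poses are not given: they have to be found in the camera images.
- gauge: bench caliper gauge, fixed to the bench (its place and yaw differ each time; it may be left or right of the lens). Grey bed 90 (x) x 230 (y) x 20 mm high; origin at the centre of its underside, z up, the jaws slide along its y. A shaft stands loose on the bed between a fixed anvil and a sliding jaw.
- anvil: fixed anvil of the gauge: steel block 44 mm wide, 40 mm high on the bed. Origin at the foot of its measuring face, which lies at y = -35 mm of the gauge and looks to the gauge's +y; axes as the gauge's.
- jaw (a joint): travel of the sliding jaw towards the anvil (the gauge's -y), m: 0 is fully open, 90 mm between the faces; the gap between the faces is 0.090 minus this. On the 28 mm shaft it reads 0.062. It slides with about 2 N of friction, has no spring and stays where it is left.
- jaw_grip (a point): point to hold on the sliding jaw: in the middle of the black upright thumb grip on top of the jaw, 77 mm above the bench; axes as the gauge's. The grip is 18 mm (gauge x) by 22 mm (gauge y), from 55 to 91 mm above the bench; below it is the steel jaw, 44 mm (x) by 24 mm (y). Hold it across the gauge's x and push to the gauge's -y. The jaw's face is 12 mm to -y of this point.
- shaft_center (a point): the shaft in the gauge, half-way up: turned steel, 50 mm high, 28 mm diameter up to 34 mm and 18 mm above that, 0.2 kg, upright and loose on the bed. It stands 5 to 14 mm clear of the anvil at first and slides along the bed when pushed with 1 to 2 N.
- tray_grip (a point): ball tray, point to hold: on its upright grip fin, 40 mm above the tray's underside and at its balance point. Tray: aluminium plate 150 (its x) x 90 (its y) x 10 mm, standing on the bench, about 0.3 kg; the fin at its centre is 36 mm long (x), 12 mm thick (y) and reaches 61 mm above the underside. A dark round boss (26 mm, 14 mm high) stands 45 mm to -x. Axes are the tray's, z up.
- tray_pocket (a point): centre of the tray's round ball pocket, 45 mm to the tray's +x from the fin, at the height of a ball's centre (19 mm above the tray's underside). The pocket is 34 mm wide and only 3 mm deep.
- ball_center (a point): centre of the loose steel ball in the pocket: 24 mm diameter, 57 g. It can roll about 6 mm each way in the pocket; a tilt of roughly 35 degrees or a jerk sends it over the rim.
- lens: lens unit, fixed to the bench (place and yaw differ). Origin on the bench under the focus. A black plate 100 x 100 x 10 mm with a round 50 mm glass window centred on the origin; the lens barrel is level, 60 mm across, its axis 170 mm above the bench; its front glass is 85 mm to the unit's +x from the origin and looks to -x. White camera box behind it, up to 205 mm high, to 260 mm to +x.
- focus (a point): focus of the lens: 170 mm above the bench, straight above the middle of the round window, 85 mm in front of the lens glass; axes as the lens unit's.
- ring_center (a point): bystander, leave alone: ring gauge: plain steel ring, 48 mm outside, 26 mm bore, 16 mm high, lying between the robot and the lens unit's plate; point at its centre.
- vblock_center (a point): bystander, leave alone: dark steel V-block, 50 x 70 x 45 mm; point at its centre.
- spare_center (a point): bystander, leave alone: a second, identical shaft that stands on the bench at the side, not in the gauge; point at its centre.
- cleaner_center (a point): bystander, leave alone: white bottle, 54 mm across, 140 mm high; point at its centre.
- block_center (a point): bystander, leave alone: flat steel length block, 75 x 35 x 12 mm; point at its centre.
- driver_center (a point): bystander, leave alone: screwdriver, 170 mm, lying at the left (point 10 mm above the bench); point at its centre.
Not all that is in view belongs to the job. Of the things like the part that bears tray_grip, leave any that is blue, green or pink; of the rest the larger one is meant.

How it is judged:
By the outcome, as a careful person would: the job done as asked, in the order asked, and still so for the second after the job is handed in, while the arm keeps its last pose, push and grip.
It also fails if it takes over 61 s, if anything falls off the work surface, if the arm or the gripper's body presses on something with over 40 N, if the wrist force passes 120 N, or if a joint passes its speed limit or range.

### The arm

A 6-joint arm with a two-finger parallel gripper is mounted at the origin on the work surface. World frame = base frame: x ahead of the robot, y to its left, z up, the work surface at z = 0. Lengths are in m, angles in rad, forces in N, time in s.
With the tool pointing down it reaches from about 0.35 to 0.975 m from the base axis. Payload 4.9 kg.
Tool frame: the origin (TCP) lies on the centre line of the jaws, within the pads' length; the fingertips stand 11 mm ahead of it and the grasp point (between the pads) lies 8 mm behind it; z points along the fingers, y is the direction in which the jaws open and shut (so a half turn about z gives the same grasp; the last joint's range is limited). The gripper opens to 85 mm and grips with 20 to 120 N. Pads are 22 mm wide; open, the fingers measure 114 mm over their backs; the gripper's body (76 mm by 85 mm) begins 54 mm behind the grasp point. The pads swing forward as they close: fully open they stand 13 mm farther back than shut.
Start: joints at [-1.356, 0.053, 1.613, -0, 1.476, -0.119], TCP at [0.205, -0.59, 0.215] pointing down, gripper open.
Joint ranges: [-3.01, 3.01], [-1.01, 2.22], [0.06, 2.58], [-1.02, 4.17], [0.09, 2.62], [-3.14, 3.14]. Speed limits (rad/s): [2.57, 2.57, 3.14, 3.14, 3.14, 3.14].

### API

Orientations are given as a rotation vector (axis times angle).
In Python, from station import ctrl gives the robot as it stands.
- The arm moves only by the tool send_rows, never from a script. Its argument "series" is a list of rows, each an object of numbers: "tx", "ty", "tz": the shift along the tool's x, y, z in cm; "wx", "wy", "wz": the turn, a rotation vector about the tool's x, y, z in rad; "jaw": the closure, from 0 (fully open) to 1 (shut). In form: [{"tx": .., "ty": .., "tz": .., "wx": .., "wy": .., "wz": .., "jaw": ..}, ...]. A call has 1 to 5 rows; each row shifts and turns the pose as measured when the row begins, along the tool's axes as they then stand; what a row does not reach is not made up. A row lasts 1/8 s, in which the tool goes at most 62.5 mm and 10.7 degrees, less where a joint would pass 70% of its speed; a pose out of reach is approached as far as the arm can. A call is refused whole if a number of a shift passes 6.25 or a number of a turn 0.188, either way. A call with a gripper value outside its range is refused whole. The fingers move at their own pace and stop on an object; "squeeze" is the grip in N (left out, the last holds). Time passes only in rows, so rows that do not move let the fingers close. It gives the time, the measured TCP pose, the force and the opening at its end, in the units of the state.
- ctrl.get_obs(): the state, without advancing time (a new reading comes with each control period).
- ctrl.get_image(name): name is "scene" or "top" or "wrist"; returns the picture (400x640x3 uint8, red, green, blue); there is no depth.
- ctrl.camera_info(name): a dict with "mtx" (3x3 intrinsics, pixels), "R" (3x3) and "t" (3): a world point X has camera coordinates R X + t. Camera axes: x right, y down, z forward; pixel columns grow to the right and rows downward; lengths in m; the calibration is good to about 2 mm. A picture is of the moment at which its call begins: read the wrist's pose just before it. camera_info takes no time and is no camera call; for the wrist camera it gives the pose at the moment of the call.
- ctrl.finish_job(): hands the job in, once; it reports no verdict.
The state is a dict: "t": time; "q": joint angles; "dq": joint speeds; "effort": joint torques, N m; "tool_pos": TCP position; "tool_rot": TCP orientation; "contact_force": force on the tool from outside, world axes, zero at the start; "wrist_torque": the same for the moment, N m; "opening": finger opening in m.
Only numpy, scipy, OpenCV 4.12 (cv2) and the standard library are available. Lean on these libraries where they do the work, as an engineer would, in place of code of your own. Each camera call takes 0.05 s, during which the arm holds its last target.

## Working session

There is one attempt and no reset: what is moved stays moved. The work goes in short steps, Python scripts to look and compute and a tool call to move; the robot and the scene stay as the last step left them, time stands still between calls to the robot, and variables do not carry over. Pictures are saved under pics/ and viewed, and the job is handed in when it is done.

Besides the shell and the picture viewer there is one more tool, called after ">>>" as name(argument=value, ...) on one line, values as JSON. send_rows: Moves the arm, as the interface text tells. Its arguments: {"type":"object","properties":{"series":{"type":"array"},"squeeze":{"type":"number"}},"required":["series"]}

```bash
ls; mkdir -p pics; python3 - <<'E'
from station import ctrl
import cv2
for n in ("scene","top","wrist"):
    i=ctrl.get_image(n); cv2.imwrite(f"pics/{n}0.png",i[...,::-1])
    c=ctrl.camera_info(n); print(n,c)
print(ctrl.get_obs())
E
```

```text
pics
scene {'mtx': array([[490.30263514,   0.        , 317.62197686],
       [  0.        , 490.30263514, 202.08095737],
       [  0.        ,   0.        ,   1.        ]]), 'R': array([[-0.78919448,  0.61410751, -0.00663587],
       [ 0.48617256,  0.61810935, -0.61771925],
       [-0.37524433, -0.4907268 , -0.78637071]]), 't': array([ 0.47348209, -0.20972806,  1.75046376])}
top {'mtx': array([[424.24007228,   0.        , 323.9656871 ],
       [  0.        , 424.24007228, 195.38580027],
       [  0.        ,   0.        ,   1.        ]]), 'R': array([[ 0.00891404, -0.99988138,  0.0125604 ],
       [-0.98433905, -0.01098565, -0.17594301],
       [ 0.17606012, -0.01079533, -0.98432022]]), 't': array([0.0085681 , 0.62109499, 1.58811062])}
wrist {'mtx': array([[298.81247965,   0.        , 319.78471378],
       [  0.        , 298.81247965, 196.97595563],
       [  0.        ,   0.        ,   1.        ]]), 'R': array([[ 0.32766892, -0.94479144, -0.00148509],
       [-0.89410714, -0.31059795,  0.32264738],
       [-0.30529575, -0.10439369, -0.94651807]]), 't': array([-0.62377657, -0.04159782,  0.38064853])}
{'t': 0.15, 'q': array([-1.35598938e+00,  5.32390125e-02,  1.61394471e+00,  2.64801410e-05,
        1.47599966e+00, -1.18982088e-01]), 'dq': array([-0.00105341, -0.00180396, -0.00319278,  0.00134359, -0.00085392,
        0.00145285]), 'effort': array([-8.47817176e-06, -3.94240737e+01, -3.70722485e+01, -1.64180092e-04,
        4.66402533e-03,  1.20912142e-05]), 'tool_pos': array([ 0.20467754, -0.59000962,  0.21384475]), 'tool_rot': array([-3.09637409e+00, -5.21615881e-01,  7.82759222e-05]), 'contact_force': array([ 0.34170262, -0.27547351, -0.42603719]), 'wrist_torque': array([ 0.01324549, -0.03115322, -0.05930523]), 'opening': 0.0856619618080204}
```

View pics/top0.png

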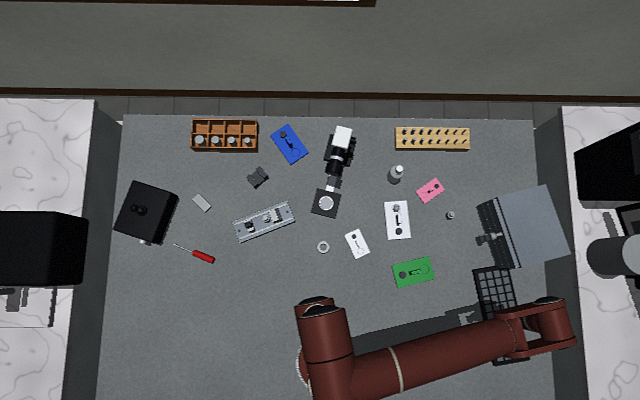

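View pics/scene0.png

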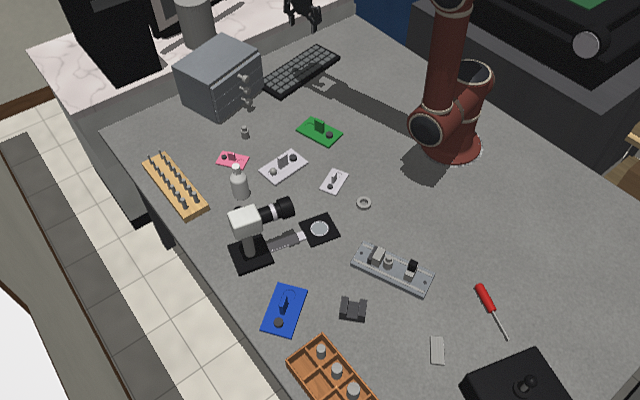

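View pics/wrist0.png

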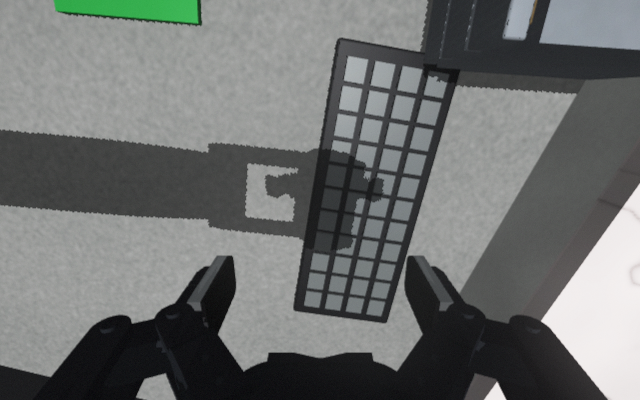

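The top view shows the gauge at about (265,222), the lens window at (326,203), the larger white tray at (397,220) and a smaller white decoy at (357,243). I'll zoom in on these.

```bash
python3 - <<'E'
import cv2,numpy as np
t=cv2.imread("pics/top0.png");s=cv2.imread("pics/scene0.png")
z=lambda im,x,y,w,h,k:cv2.resize(im[y:y+h,x:x+w],None,fx=k,fy=k,interpolation=cv2.INTER_CUBIC)
a=np.vstack([z(t,225,190,80,60,7)]);cv2.imwrite("pics/tz1.png",a)
cv2.imwrite("pics/tz2.png",z(t,305,180,110,80,7))
cv2.imwrite("pics/sz1.png",z(s,340,220,110,80,7))
cv2.imwrite("pics/sz2.png",z(s,250,135,110,80,7))
E
```

```text
(no output)
```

View pics/tz1.png

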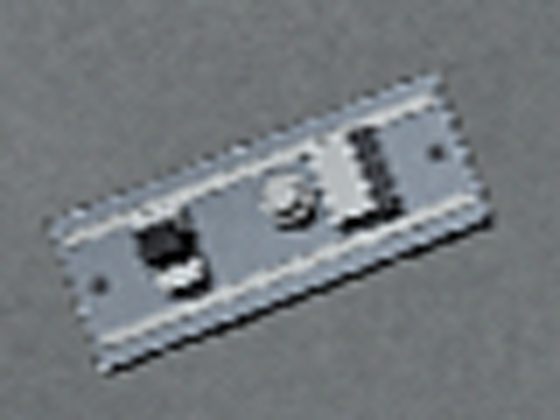

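View pics/tz2.png

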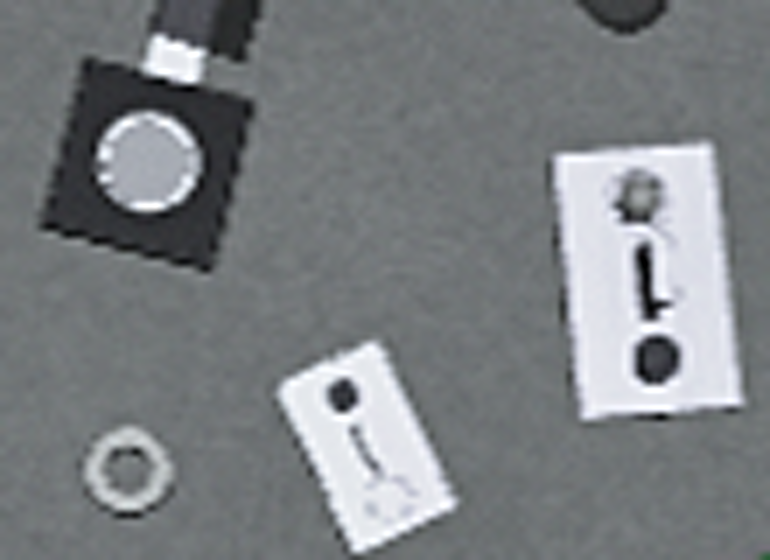

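View pics/sz1.png

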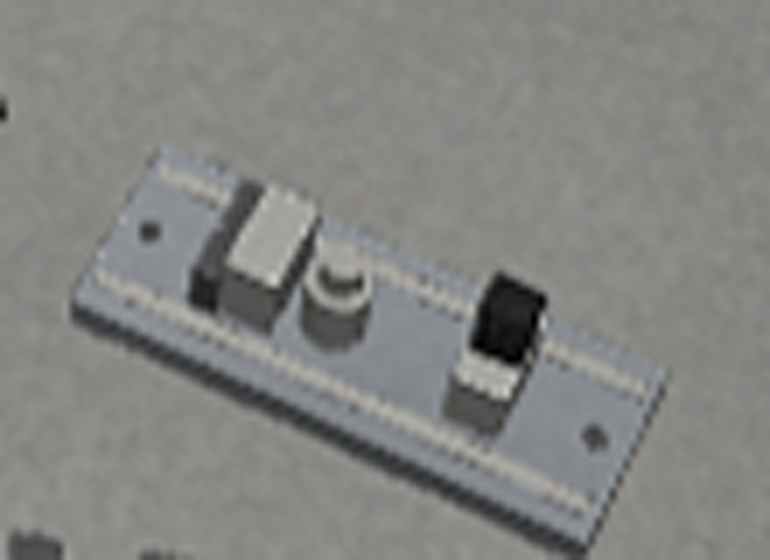

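View pics/sz2.png

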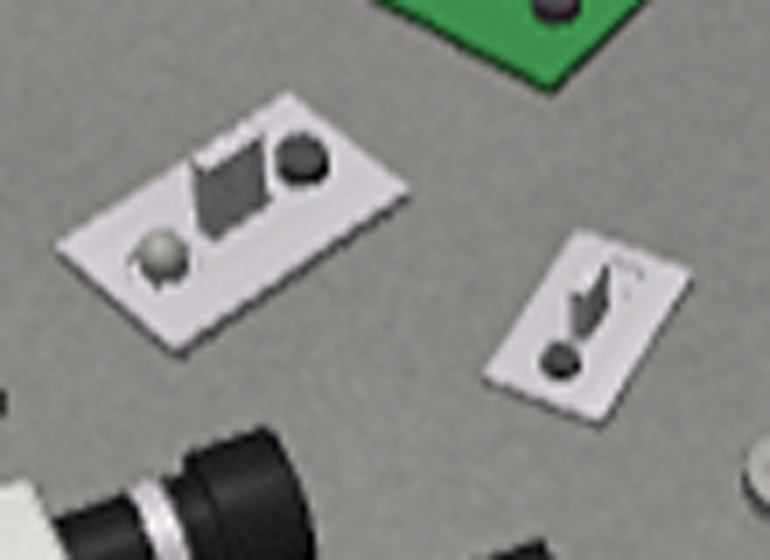

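```bash
cat > h.py <<'E'
import numpy as np,cv2
def ray(c,uv,z):
    K,R,t=c['mtx'],np.array(c['R']),np.array(c['t'])
    C=-R.T@t; d=(R.T@np.linalg.inv(K)@np.c_[np.atleast_2d(uv),np.ones(len(np.atleast_2d(uv)))].T).T
    return C+d*((z-C[2])/d[:,2])[:,None]
def proj(c,X):
    x=np.array(c['R'])@np.array(X)+c['t']; x=c['mtx']@x; return x[:2]/x[2]
def tri(c1,u1,c2,u2):
    P1=c1['mtx']@np.c_[c1['R'],c1['t']];P2=c2['mtx']@np.c_[c2['R'],c2['t']]
    X=cv2.triangulatePoints(P1,P2,np.array(u1,float).reshape(2,1),np.array(u2,float).reshape(2,1));return (X[:3]/X[3]).ravel()
E
python3 - <<'E'
from station import ctrl
from h import *
c=ctrl.camera_info("top"); s=ctrl.camera_info("scene")
im=cv2.imread("pics/top0.png"); 
z1=lambda p:np.array(p)/7+[225,190]-.43; z2=lambda p:np.array(p)/7+[305,180]-.43
zs1=lambda p:np.array(p)/7+[340,220]-.43; zs2=lambda p:np.array(p)/7+[250,135]-.43
np.set_printoptions(precision=4,suppress=True)
print("bed",ray(c,z1([(52,228),(435,78),(490,210),(103,345)]),.02))
print("bed scene",ray(s,zs1([(165,150),(668,372),(588,550),(72,300)]),.02))
print("grip top z.091",ray(c,z1([(165,243)]),.091), ray(s,zs1([(518,290)]),.091))
m=cv2.inRange(im,(185,180,180),(255,255,255))
n,l,st,ce=cv2.connectedComponentsWithStats(m)
for i in range(1,n):
    x,y,w,h,a=st[i]
    if a>100 and 340<ce[i][0]<420 and 190<ce[i][1]<260:
        r=cv2.minAreaRect(cv2.findContours((l==i).astype(np.uint8),0,1)[0][0]);P=ray(c,cv2.boxPoints(r),.01)
        print("tray",a,P.mean(0),np.linalg.norm(P[0]-P[1]),np.linalg.norm(P[1]-P[2]),P)
print("ball",ray(c,z2([(638,193)]),.022),"boss",ray(c,z2([(656,358)]),.014),"finTop",ray(c,z2([(645,280)]),.061))
print("ball s",ray(s,zs2([(160,255)]),.022),"boss",ray(s,zs2([(302,155)]),.014))
print("win",ray(c,z2([(150,160)]),.01),ray(c,z2([(82,58),(255,100),(212,270),(40,228)]),.01))
w=ray(s,[(319.5,229)],.01);print("win s",w)
print("tray s",ray(s,zs2([(55,245),(288,90),(410,190),(180,350)]),.01))
E
```

```text
bed [[0.5172 0.3723 0.02  ]
 [0.6043 0.1611 0.02  ]
 [0.5298 0.1286 0.02  ]
 [0.4524 0.3411 0.02  ]]
bed scene [[0.5293 0.1319 0.02  ]
 [0.4394 0.3406 0.02  ]
 [0.5227 0.3772 0.02  ]
 [0.6089 0.1643 0.02  ]]
grip top z.091 [[0.5018 0.2973 0.091 ]] [[0.4987 0.2994 0.091 ]]
tray 728 [ 0.5359 -0.2748  0.01  ] 0.09155295184089611 0.15048671039239336 [[ 0.6053 -0.223   0.01  ]
 [ 0.6162 -0.3139  0.01  ]
 [ 0.4662 -0.326   0.01  ]
 [ 0.4558 -0.2364  0.01  ]]
tray 398 [ 0.4402 -0.1152  0.01  ] 0.06354134068365802 0.10231439445290828 [[ 0.4714 -0.064   0.01  ]
 [ 0.5003 -0.1206  0.01  ]
 [ 0.4087 -0.1662  0.01  ]
 [ 0.3804 -0.1099  0.01  ]]
ball [[ 0.583  -0.2688  0.022 ]] boss [[ 0.4908 -0.2784  0.014 ]] finTop [[ 0.529  -0.2645  0.061 ]]
ball s [[ 0.5842 -0.2669  0.022 ]] boss [[ 0.4878 -0.2843  0.014 ]]
win [[0.6007 0.006  0.01  ]] [[ 0.6592  0.0452  0.01  ]
 [ 0.636  -0.0535  0.01  ]
 [ 0.5383 -0.0295  0.01  ]
 [ 0.5612  0.0678  0.01  ]]
win s [[0.601  0.0109 0.01  ]]
tray s [[ 0.6152 -0.3133  0.01  ]
 [ 0.4648 -0.3281  0.01  ]
 [ 0.4579 -0.2355  0.01  ]
 [ 0.6056 -0.2209  0.01  ]]
```

```bash
cat >> h.py <<'E'
from scipy.spatial.transform import Rotation as Ro
def plan(o,xyz,yd,n,maxn=5):
    """tool y heading yd deg, pointing down"""
    a=np.radians(yd); y=np.array([np.cos(a),np.sin(a),0]);z=np.array([0,0,-1.]);x=np.cross(y,z)
    Rt=Ro.from_matrix(np.c_[x,y,z]); p=np.array(o['tool_pos']);R=Ro.from_rotvec(o['tool_rot'])
    out=[]
    for k in range(min(n,maxn)):
        f=1/(n-k); d=R.inv().apply((np.array(xyz)-p)*f)*100; w=(R.inv()*Rt).as_rotvec()*f
        d=np.round(d,2);w=np.round(w,3)
        out.append(dict(tx=d[0],ty=d[1],tz=d[2],wx=w[0],wy=w[1],wz=w[2]))
        p=p+R.apply(d/100);R=R*Ro.from_rotvec(w)
    for r in out: print({k:float(v) for k,v in r.items()})
    return out
def yawd(o):
    y=Ro.from_rotvec(o['tool_rot']).apply([0,1,0]); return np.degrees(np.arctan2(y[1],y[0]))
E
python3 - <<'E'
from station import ctrl
from h import *
plan(ctrl.get_obs(),[.45,.24,.23],22.7,17,17)
E
```

```text
{'tx': 2.96, 'ty': -4.14, 'tz': -0.09, 'wx': -0.0, 'wy': -0.0, 'wz': -0.096}
{'tx': 3.35, 'ty': -3.84, 'tz': -0.09, 'wx': -0.0, 'wy': -0.0, 'wz': -0.096}
{'tx': 3.7, 'ty': -3.5, 'tz': -0.09, 'wx': -0.0, 'wy': -0.0, 'wz': -0.096}
{'tx': 4.02, 'ty': -3.13, 'tz': -0.09, 'wx': -0.0, 'wy': -0.0, 'wz': -0.096}
{'tx': 4.3, 'ty': -2.73, 'tz': -0.09, 'wx': -0.0, 'wy': -0.0, 'wz': -0.096}
{'tx': 4.54, 'ty': -2.3, 'tz': -0.09, 'wx': -0.0, 'wy': -0.0, 'wz': -0.096}
{'tx': 4.74, 'ty': -1.86, 'tz': -0.09, 'wx': -0.0, 'wy': -0.0, 'wz': -0.096}
{'tx': 4.9, 'ty': -1.4, 'tz': -0.09, 'wx': -0.0, 'wy': -0.0, 'wz': -0.096}
{'tx': 5.01, 'ty': -0.92, 'tz': -0.09, 'wx': -0.0, 'wy': -0.0, 'wz': -0.096}
{'tx': 5.07, 'ty': -0.44, 'tz': -0.09, 'wx': -0.0, 'wy': -0.0, 'wz': -0.096}
{'tx': 5.09, 'ty': 0.05, 'tz': -0.08, 'wx': -0.0, 'wy': -0.0, 'wz': -0.096}
{'tx': 5.06, 'ty': 0.54, 'tz': -0.09, 'wx': -0.0, 'wy': -0.0, 'wz': -0.096}
{'tx': 4.99, 'ty': 1.02, 'tz': -0.08, 'wx': -0.0, 'wy': -0.0, 'wz': -0.096}
{'tx': 4.86, 'ty': 1.5, 'tz': -0.09, 'wx': 0.0, 'wy': -0.0, 'wz': -0.096}
{'tx': 4.7, 'ty': 1.96, 'tz': -0.08, 'wx': 0.0, 'wy': -0.001, 'wz': -0.096}
{'tx': 4.49, 'ty': 2.4, 'tz': -0.09, 'wx': 0.0, 'wy': -0.0, 'wz': -0.097}
{'tx': 4.23, 'ty': 2.82, 'tz': -0.09, 'wx': 0.0, 'wy': -0.001, 'wz': -0.096}
```

>>> send_rows(series=[{"tx":3.6,"ty":-3.6,"tz":-0.1,"wz":-0.096},{"tx":4,"ty":-3.2,"tz":-0.1,"wz":-0.096},{"tx":4.2,"ty":-3,"tz":-0.1,"wz":-0.096},{"tx":4.4,"ty":-2.7,"tz":-0.1,"wz":-0.096},{"tx":4.5,"ty":-2.4,"tz":-0.1,"wz":-0.096}])

```text
invalid input at $.series[0]: expected keys tx, ty, tz, wx, wy, wz, jaw
```

```bash
python3 - <<'E'
from station import ctrl
from h import *
o=ctrl.get_obs();print(o['t'],o['tool_pos'],yawd(o))
plan(o,[.47,.23,.23],22.7,12,12)
E
```

```text
0.15 [ 0.20467754 -0.59000962  0.21384475] -70.87543218284857
{'tx': 4.33, 'ty': -5.73, 'tz': -0.12, 'wx': -0.0, 'wy': -0.0, 'wz': -0.136}
{'tx': 5.06, 'ty': -5.09, 'tz': -0.13, 'wx': -0.0, 'wy': -0.0, 'wz': -0.136}
{'tx': 5.71, 'ty': -4.36, 'tz': -0.12, 'wx': -0.0, 'wy': -0.0, 'wz': -0.136}
{'tx': 6.25, 'ty': -3.54, 'tz': -0.13, 'wx': -0.0, 'wy': -0.0, 'wz': -0.136}
{'tx': 6.67, 'ty': -2.67, 'tz': -0.12, 'wx': -0.0, 'wy': -0.0, 'wz': -0.136}
{'tx': 6.97, 'ty': -1.74, 'tz': -0.13, 'wx': -0.0, 'wy': -0.0, 'wz': -0.136}
{'tx': 7.14, 'ty': -0.77, 'tz': -0.12, 'wx': -0.0, 'wy': -0.0, 'wz': -0.136}
{'tx': 7.18, 'ty': 0.2, 'tz': -0.13, 'wx': -0.0, 'wy': -0.0, 'wz': -0.136}
{'tx': 7.09, 'ty': 1.17, 'tz': -0.12, 'wx': -0.0, 'wy': -0.0, 'wz': -0.136}
{'tx': 6.86, 'ty': 2.12, 'tz': -0.13, 'wx': -0.0, 'wy': -0.001, 'wz': -0.136}
{'tx': 6.51, 'ty': 3.03, 'tz': -0.13, 'wx': -0.0, 'wy': -0.0, 'wz': -0.137}
{'tx': 6.03, 'ty': 3.9, 'tz': -0.13, 'wx': -0.0, 'wy': -0.001, 'wz': -0.136}
```

>>> send_rows(series=[{"tx":3.6,"ty":-3.6,"tz":-0.1,"wx":0,"wy":0,"wz":-0.096,"jaw":0},{"tx":4,"ty":-3.2,"tz":-0.1,"wx":0,"wy":0,"wz":-0.096,"jaw":0},{"tx":4.2,"ty":-3,"tz":-0.1,"wx":0,"wy":0,"wz":-0.096,"jaw":0},{"tx":4.4,"ty":-2.7,"tz":-0.1,"wx":0,"wy":0,"wz":-0.096,"jaw":0},{"tx":4.5,"ty":-2.4,"tz":-0.1,"wx":0,"wy":0,"wz":-0.096,"jaw":0}])

```text
t: 0.78
tool_pos: [0.3091, -0.3506, 0.2167]
tool_rot: [-2.874, -1.255, -0.002]
contact_force: [0.6, 0.1, 0.3]
opening: 0.0854
```

```bash
python3 - <<'E'
from station import ctrl
from h import *
o=ctrl.get_obs();print(o['t'],o['tool_pos'],yawd(o))
plan(o,[.47,.23,.23],22.7,13,13)
E
```

```text
0.775 [ 0.30906815 -0.35063335  0.21672827] -42.811624951112854
{'tx': 4.12, 'ty': -2.13, 'tz': -0.08, 'wx': -0.0, 'wy': -0.0, 'wz': -0.088}
{'tx': 4.29, 'ty': -1.76, 'tz': -0.08, 'wx': -0.0, 'wy': -0.0, 'wz': -0.088}
{'tx': 4.43, 'ty': -1.37, 'tz': -0.08, 'wx': -0.0, 'wy': -0.001, 'wz': -0.088}
{'tx': 4.53, 'ty': -0.98, 'tz': -0.08, 'wx': -0.0, 'wy': -0.0, 'wz': -0.088}
{'tx': 4.6, 'ty': -0.58, 'tz': -0.08, 'wx': -0.0, 'wy': -0.001, 'wz': -0.088}
{'tx': 4.63, 'ty': -0.17, 'tz': -0.09, 'wx': -0.0, 'wy': -0.0, 'wz': -0.088}
{'tx': 4.63, 'ty': 0.24, 'tz': -0.09, 'wx': -0.0, 'wy': -0.001, 'wz': -0.088}
{'tx': 4.59, 'ty': 0.64, 'tz': -0.09, 'wx': -0.0, 'wy': -0.001, 'wz': -0.088}
{'tx': 4.51, 'ty': 1.04, 'tz': -0.1, 'wx': -0.0, 'wy': -0.0, 'wz': -0.088}
{'tx': 4.41, 'ty': 1.44, 'tz': -0.1, 'wx': -0.0, 'wy': -0.001, 'wz': -0.088}
{'tx': 4.26, 'ty': 1.82, 'tz': -0.1, 'wx': -0.001, 'wy': -0.0, 'wz': -0.088}
{'tx': 4.09, 'ty': 2.18, 'tz': -0.1, 'wx': -0.0, 'wy': -0.001, 'wz': -0.088}
{'tx': 3.88, 'ty': 2.54, 'tz': -0.1, 'wx': -0.001, 'wy': -0.0, 'wz': -0.087}
```

Tracking is good, with moves landing close to the commanded values. I'll go on.

>>> send_rows(series=[{"tx":4.4,"ty":-2.2,"tz":-0.1,"wx":0,"wy":0,"wz":-0.09,"jaw":0},{"tx":4.6,"ty":-1.8,"tz":-0.1,"wx":0,"wy":0,"wz":-0.09,"jaw":0},{"tx":4.7,"ty":-1.4,"tz":-0.1,"wx":0,"wy":0,"wz":-0.09,"jaw":0},{"tx":4.8,"ty":-1,"tz":-0.1,"wx":0,"wy":0,"wz":-0.09,"jaw":0},{"tx":4.8,"ty":-0.6,"tz":-0.1,"wx":0,"wy":0,"wz":-0.09,"jaw":0}])

```text
t: 1.4
tool_pos: [0.375, -0.1061, 0.2219]
tool_rot: [-2.509, -1.882, -0.006]
contact_force: [1.7, 0.0, 0.2]
opening: 0.0855
```

>>> send_rows(series=[{"tx":4.8,"ty":-0.2,"tz":0,"wx":0,"wy":0,"wz":-0.09,"jaw":0},{"tx":4.8,"ty":0.2,"tz":0,"wx":0,"wy":0,"wz":-0.09,"jaw":0},{"tx":4.7,"ty":0.6,"tz":0,"wx":0,"wy":0,"wz":-0.09,"jaw":0},{"tx":4.7,"ty":1,"tz":0,"wx":0,"wy":0,"wz":-0.09,"jaw":0},{"tx":4.5,"ty":1.4,"tz":0,"wx":0,"wy":0,"wz":-0.09,"jaw":0}])

```text
t: 2.02
tool_pos: [0.4281, 0.1349, 0.2229]
tool_rot: [-2.009, -2.413, -0.009]
contact_force: [1.0, -0.5, 0.7]
opening: 0.0855
```

```bash
python3 - <<'E'
from station import ctrl
from h import *
o=ctrl.get_obs();print(o['t'],o['tool_pos'],yawd(o))
plan(o,[.47,.23,.22],22.7,4,13)
E
```

```text
2.025 [0.42809939 0.13487373 0.22288316] 10.43631951102809
{'tx': 2.15, 'ty': 1.46, 'tz': 0.09, 'wx': 0.001, 'wy': -0.001, 'wz': -0.054}
{'tx': 2.07, 'ty': 1.57, 'tz': 0.08, 'wx': 0.001, 'wy': -0.001, 'wz': -0.053}
{'tx': 1.98, 'ty': 1.68, 'tz': 0.08, 'wx': 0.001, 'wy': -0.001, 'wz': -0.054}
{'tx': 1.88, 'ty': 1.79, 'tz': 0.08, 'wx': 0.001, 'wy': -0.002, 'wz': -0.053}
```

>>> send_rows(series=[{"tx":2.15,"ty":1.4,"tz":0.1,"wx":0.001,"wy":-0.001,"wz":-0.054,"jaw":0},{"tx":2.1,"ty":1.6,"tz":0.1,"wx":0.001,"wy":-0.001,"wz":-0.053,"jaw":0},{"tx":2,"ty":1.7,"tz":0.1,"wx":0.001,"wy":-0.001,"wz":-0.054,"jaw":0},{"tx":1.9,"ty":1.8,"tz":0.1,"wx":0.001,"wy":-0.001,"wz":-0.053,"jaw":0},{"tx":0,"ty":0,"tz":0,"wx":0,"wy":0,"wz":0,"jaw":0}])

```text
t: 2.65
tool_pos: [0.4688, 0.2371, 0.2171]
tool_rot: [-1.721, -2.625, 0.004]
contact_force: [-0.3, 0.1, 0.0]
opening: 0.0853
```

```bash
python3 - <<'E'
from station import ctrl
from h import *
import pickle
o=ctrl.get_obs();print(o['t'],o['tool_pos'],yawd(o))
c=ctrl.camera_info("wrist");i=ctrl.get_image("wrist");t=ctrl.get_image("top")
pickle.dump(c,open("cw1.pkl","wb"))
cv2.imwrite("pics/w1.png",i[...,::-1])
cv2.imwrite("pics/t1.png",t[...,::-1])
E
```

```text
2.65 [0.46875532 0.23714976 0.21714946] 23.485567461007445
```

View pics/w1.png

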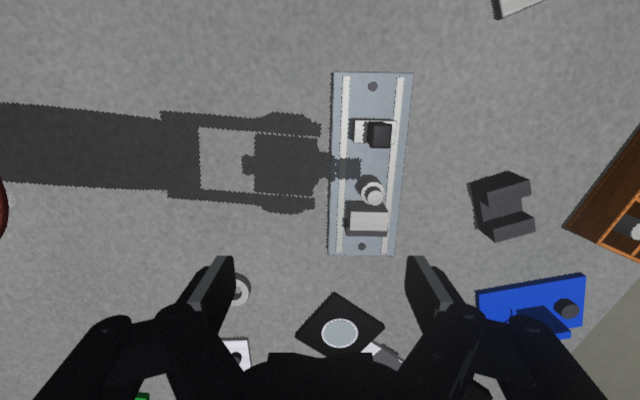

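```bash
python3 - <<'E'
import cv2
i=cv2.imread("pics/w1.png");cv2.imwrite("pics/w1z.png",cv2.resize(i[60:265,315:425],None,fx=2.9*2/2,fy=2.9,interpolation=cv2.INTER_CUBIC))
cv2.imwrite("pics/w1zz.png",cv2.resize(i[110:240,340:420],None,fx=4.6,fy=4.6,interpolation=cv2.INTER_CUBIC))
E
```

```text
(no output)
```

View pics/w1zz.png

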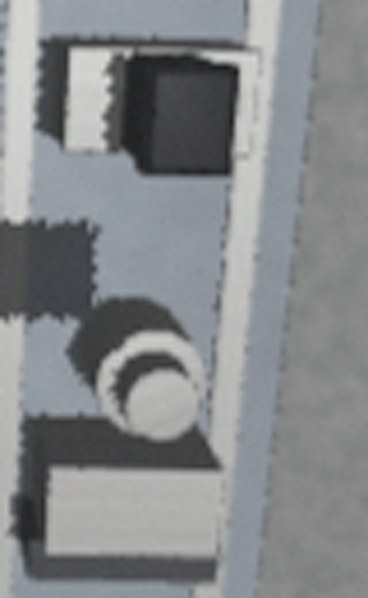

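View pics/w1z.png

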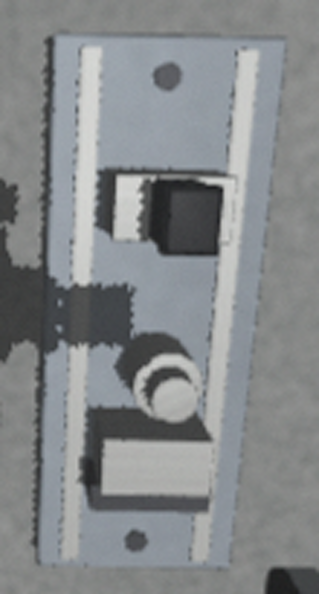

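```bash
python3 - <<'E'
from h import *
import pickle
np.set_printoptions(precision=4,suppress=True)
c=pickle.load(open("cw1.pkl","rb"))
b=ray(c,np.array([(55,38),(287,40),(230,567),(40,563)])/2.9+[315,60]-.3,.02);print(b,b.mean(0))
y=(b[0]+b[1]-b[2]-b[3])/2;print(np.linalg.norm(y),"yaw",np.degrees(np.arctan2(-y[0],y[1])))
x=(b[1]-b[0]+b[2]-b[3])/2;print(np.linalg.norm(x),np.degrees(np.arctan2(x[1],x[0])))
g=ray(c,np.array([(155,72),(238,72),(232,175),(152,170)])/4.6+[340,110]-.4,.091);print(g,g.mean(0))
a=ray(c,np.array([(48,465),(220,467),(217,556),(46,555)])/4.6+[340,110]-.4,.060);print('anvil',a)
s=ray(c,np.array([(162,403)])/4.6+[340,110]-.4,.07);print('shaft',s)
C=b.mean(0);Y=y/np.linalg.norm(y);X=np.array([Y[1],-Y[0],0])
for n,p in(("g",g.mean(0)),("s",s[0]),("a",a.mean(0))):print(n,(p-C)@X,(p-C)@Y)
E
```

```text
[[0.4398 0.3411 0.02  ]
 [0.5209 0.3756 0.02  ]
 [0.6081 0.1663 0.02  ]
 [0.5263 0.1329 0.02  ]] [0.5238 0.254  0.02  ]
0.22611774949150273 yaw 22.58671865942349
0.08824065026835894 22.632142960781305
[[0.4916 0.3092 0.091 ]
 [0.507  0.3159 0.091 ]
 [0.5156 0.297  0.091 ]
 [0.4999 0.2913 0.091 ]] [0.5035 0.3033 0.091 ]
anvil [[0.5161 0.2135 0.06  ]
 [0.5552 0.23   0.06  ]
 [0.5657 0.2083 0.06  ]
 [0.5261 0.1913 0.06  ]]
shaft [[0.5314 0.2416 0.07  ]]
g 0.00024252607859305195 0.05335861759832352
s 0.0023123542091772475 -0.014405554649157628
a -0.0008834022411694175 -0.04641908573305967
```

```bash
python3 - <<'E'
from station import ctrl
from h import *
o=ctrl.get_obs()
plan(o,[.5035,.3033,.13],22.6,3)
E
```

```text
{'tx': 1.6, 'ty': 1.97, 'tz': 2.9, 'wx': -0.001, 'wy': -0.0, 'wz': 0.005}
{'tx': 1.6, 'ty': 1.96, 'tz': 2.91, 'wx': -0.001, 'wy': -0.0, 'wz': 0.004}
{'tx': 1.61, 'ty': 1.95, 'tz': 2.91, 'wx': -0.001, 'wy': -0.0, 'wz': 0.005}
```

>>> send_rows(series=[{"tx":1.6,"ty":2,"tz":2.9,"wx":-0.001,"wy":0,"wz":0.005,"jaw":0},{"tx":1.6,"ty":2,"tz":2.9,"wx":-0.001,"wy":0,"wz":0.005,"jaw":0},{"tx":1.6,"ty":2,"tz":2.9,"wx":-0.001,"wy":0,"wz":0.005,"jaw":0},{"tx":0,"ty":0,"tz":0,"wx":0,"wy":0,"wz":0,"jaw":0}])

```text
t: 3.25
tool_pos: [0.5062, 0.3011, 0.13]
tool_rot: [1.753, 2.604, 0.002]
contact_force: [-0.2, -0.4, -0.0]
opening: 0.085
```

```bash
python3 - <<'E'
from station import ctrl
from h import *
o=ctrl.get_obs();print(o['t'],o['tool_pos'],yawd(o))
plan(o,[.5035,.3033,.072],22.6,3)
E
```

```text
3.25 [0.5061963  0.30111711 0.12997132] 22.105009309334296
{'tx': 0.1, 'ty': -0.06, 'tz': 1.93, 'wx': 0.001, 'wy': 0.001, 'wz': -0.003}
{'tx': 0.1, 'ty': -0.06, 'tz': 1.93, 'wx': 0.001, 'wy': 0.0, 'wz': -0.003}
{'tx': 0.11, 'ty': -0.05, 'tz': 1.94, 'wx': 0.0, 'wy': 0.001, 'wz': -0.003}
```

>>> send_rows(series=[{"tx":0.1,"ty":-0.05,"tz":1.9,"wx":0.001,"wy":0,"wz":-0.003,"jaw":0},{"tx":0.1,"ty":-0.05,"tz":1.9,"wx":0,"wy":0,"wz":-0.003,"jaw":0},{"tx":0.1,"ty":-0.05,"tz":1.9,"wx":0,"wy":0,"wz":-0.003,"jaw":0},{"tx":0,"ty":0,"tz":0,"wx":0,"wy":0,"wz":0,"jaw":0}])

```text
t: 3.75
tool_pos: [0.5039, 0.301, 0.0717]
tool_rot: [1.743, 2.609, 0.003]
contact_force: [0.5, -0.8, 0.4]
opening: 0.0851
```

```bash
python3 - <<'E'
from station import ctrl
from h import *
o=ctrl.get_obs();print(o['t'],o['tool_pos'],yawd(o))
plan(o,[.5035,.3033,.072],22.6,1)
i=ctrl.get_image("wrist");cv2.imwrite("pics/w2.png",i[...,::-1])
E
```

```text
3.75 [0.50388821 0.30101054 0.07171858] 22.500939089096722
{'tx': 0.23, 'ty': 0.05, 'tz': -0.03, 'wx': 0.004, 'wy': 0.002, 'wz': -0.002}
```

View pics/w2.png

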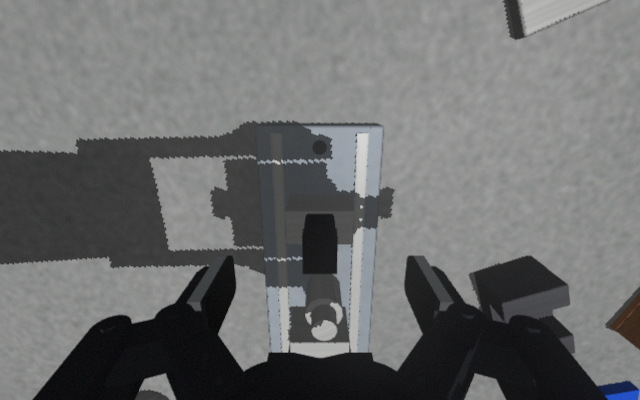

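The grip is centred between the pads, at about (320,243). I'll close on it now.

>>> send_rows(series=[{"tx":0.2,"ty":0,"tz":0,"wx":0.003,"wy":0.002,"wz":-0.002,"jaw":0.3},{"tx":0,"ty":0,"tz":0,"wx":0,"wy":0,"wz":0,"jaw":1},{"tx":0,"ty":0,"tz":0,"wx":0,"wy":0,"wz":0,"jaw":1},{"tx":0,"ty":0,"tz":0,"wx":0,"wy":0,"wz":0,"jaw":1},{"tx":0,"ty":0,"tz":0,"wx":0,"wy":0,"wz":0,"jaw":1}], squeeze=45)

```text
t: 4.42
tool_pos: [0.5059, 0.3043, 0.0759]
tool_rot: [1.74, 2.61, 0.01]
contact_force: [0.8, 0.0, -0.2]
opening: 0.0
```

>>> send_rows(series=[{"tx":0,"ty":0,"tz":0,"wx":0,"wy":0,"wz":0,"jaw":1},{"tx":0,"ty":0,"tz":0,"wx":0,"wy":0,"wz":0,"jaw":1},{"tx":0,"ty":0,"tz":0,"wx":0,"wy":0,"wz":0,"jaw":1}])

```text
t: 4.8
tool_pos: [0.5059, 0.3042, 0.0759]
tool_rot: [1.74, 2.61, 0.01]
contact_force: [0.0, -0.5, 0.6]
opening: 0.0004
```

```bash
python3 - <<'E'
from station import ctrl
from h import *
o=ctrl.get_obs();print(o)
i=ctrl.get_image("wrist");cv2.imwrite("pics/w3.png",i[...,::-1])
s=ctrl.get_image("scene")[...,::-1];cv2.imwrite("pics/s3.png",cv2.resize(s[190:310,320:460],None,fx=5,fy=5))
E
```

```text
{'t': 4.8, 'q': array([ 4.15533033e-01,  9.09531641e-02,  1.81458561e+00, -2.00881765e-04,
        1.22825402e+00,  2.06167070e-02]), 'dq': array([ 0.00025156,  0.00101301, -0.00090681,  0.00019345,  0.00072732,
       -0.00079605]), 'effort': array([ 1.72154196e-03, -3.77715290e+01, -3.37728381e+01, -6.48980040e-04,
       -2.49604328e-02,  1.30888819e-05]), 'tool_pos': array([0.50587732, 0.30424634, 0.0758904 ]), 'tool_rot': array([1.73996878, 2.61049595, 0.0101586 ]), 'contact_force': array([ 0.03116289, -0.5349167 ,  0.60883876]), 'wrist_torque': array([-0.04419188,  0.07698448, -0.00406893]), 'opening': 0.0004258879808029248}
```

View pics/w3.png

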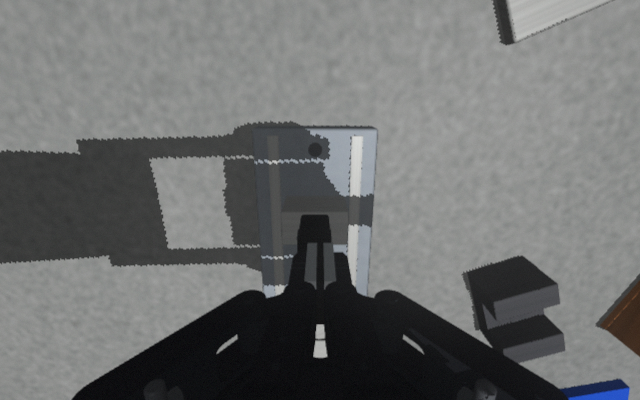

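View pics/s3.png

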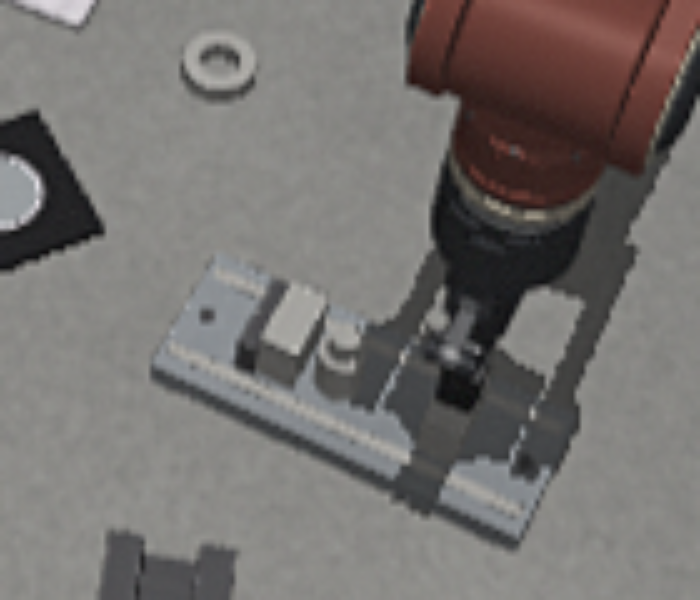

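```bash
python3 - <<'E'
from station import ctrl
from h import *
np.set_printoptions(precision=4,suppress=True)
c=ctrl.camera_info("wrist"); R=np.array(c['R']);print("cam",-R.T@c['t'])
o=ctrl.get_obs();T=Ro.from_rotvec(o['tool_rot']);p=o['tool_pos']
C=np.array([.5238,.254,0]);Y=np.array([-.384,.923,0]);X=np.array([.923,.384,0])
print(T.as_matrix())
for n,q in(("tcp",p),("tip",p+T.apply([0,0,.011]))):print(n,(q-C)@X,(q-C)@Y,q[2],proj(c,q))
for z in(.055,.091):
  for sy in(-.011,.011): print(z,sy,[proj(c,C+X*sx+Y*(.0533+sy)+[0,0,z]).round(1) for sx in(-.009,.009)])
print([proj(c,C+X*sx+Y*.115+[0,0,.02]).round(1) for sx in(-.045,.045)])
for yy in(.0533-.012,.0533+.012):print([proj(c,C+X*sx+Y*yy+[0,0,.055]).round(1) for sx in(-.022,.022)])
i=cv2.imread("pics/w3.png");cv2.imwrite("pics/w3z.png",cv2.resize(cv2.convertScaleAbs(i[190:310,240:400],alpha=2,beta=20),None,fx=5,fy=5,interpolation=cv2.INTER_CUBIC))
E
```

```text
cam [0.4729 0.381  0.2348]
[[-0.3849  0.9229  0.0072]
 [ 0.923   0.3848  0.003 ]
 [-0.      0.0078 -1.    ]]
tcp 0.002746920655599622 0.053289875791518976 0.07590737961430918 [319.3011 243.7379]
tip 0.0028330187742604215 0.053289529570850674 0.06490771678164517 [319.3311 235.4968]
0.055 -0.011 [array([301.6, 243.8]), array([328.4, 243.8])]
0.055 0.011 [array([301. , 213.4]), array([328.8, 213.4])]
0.091 -0.011 [array([298.4, 274.3]), array([330.7, 274.1])]
0.091 0.011 [array([297.5, 238.7]), array([331.2, 238.6])]
[array([250.9, 127.9]), array([378.7, 127.9])]
[array([282.3, 245.2]), array([347.7, 245. ])]
[array([280.8, 212. ]), array([348.8, 211.9])]
```

View pics/w3z.png

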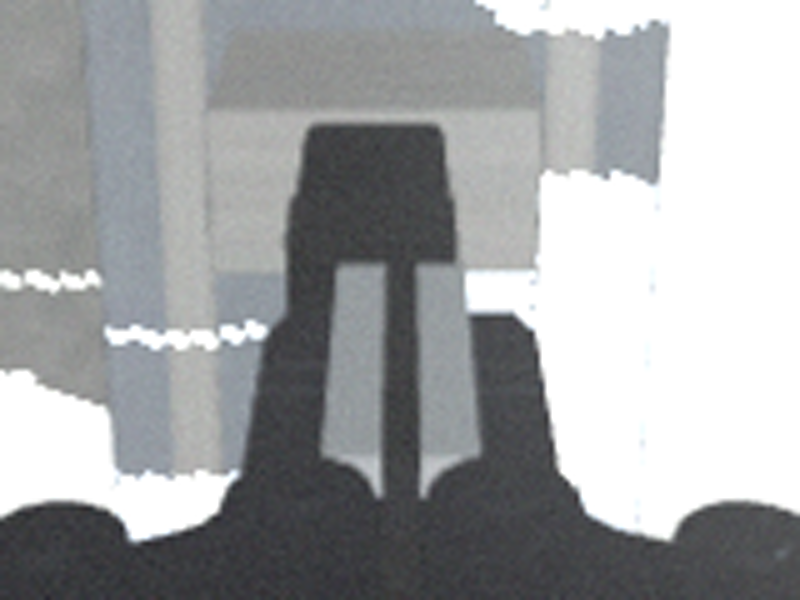

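```bash
python3 - <<'E'
from station import ctrl
from h import *
np.set_printoptions(precision=4,suppress=True)
c=ctrl.camera_info("wrist"); R=np.array(c['R']);o=ctrl.get_obs();T=Ro.from_rotvec(o['tool_rot']).as_matrix();p=o['tool_pos']
Rc=R@T; tc=R@p+c['t']; c2=dict(mtx=c['mtx'],R=Rc,t=tc)  # tool->cam
print("cam in tool",-Rc.T@tc,"axis",Rc[2])
# rays in tool frame intersect x plane
Ki=np.linalg.inv(c['mtx'])
for n,uv in(("open tip inner L",(233,257)),("open R",(406,257)),("open L outer",(210,257)),("closed tip",(320,242)),("closed top",(320,282))):
    d=Rc.T@Ki@np.array([*uv,1.]);C=-Rc.T@tc
    for x in(.011,0,-.011):
        print(n,x,C+d*(x-C[0])/d[0])
E
```

```text
cam in tool [ 0.0835  0.0003 -0.1589] axis [-0.3228 -0.0002  0.9465]
open tip inner L 0.011 [ 0.011  -0.0408 -0.0343]
open tip inner L 0 [ 0.     -0.047  -0.0154]
open tip inner L -0.011 [-0.011  -0.0532  0.0035]
open R 0.011 [ 0.011   0.0411 -0.0342]
open R 0 [ 0.      0.0473 -0.0153]
open R -0.011 [-0.011   0.0535  0.0036]
open L outer 0.011 [ 0.011  -0.0517 -0.0343]
open L outer 0 [ 0.     -0.0595 -0.0154]
open L outer -0.011 [-0.011  -0.0674  0.0035]
closed tip 0.011 [ 0.011   0.0004 -0.019 ]
closed tip 0 [0.     0.0004 0.0022]
closed tip -0.011 [-0.011   0.0004  0.0234]
closed top 0.011 [ 0.011   0.0004 -0.0542]
closed top 0 [ 0.      0.0004 -0.0384]
closed top -0.011 [-0.011   0.0004 -0.0225]
```

The fingers shut at 0 mm opening, and the tool rose about 4 mm. Back-projecting the pad tips from the wrist camera puts them about 15–19 mm behind the reported TCP, where the interface says 11 mm ahead. So they closed on top of the grip at z ≈ 0.091. The jaw hasn't moved. I'll open and go about 27 mm deeper.

```bash
python3 - <<'E'
from station import ctrl
from h import *
o=ctrl.get_obs();plan(o,[.5035,.3033,.080],22.6,1)
E
```

```text
{'tx': 0.0, 'ty': -0.25, 'tz': -0.41, 'wx': 0.008, 'wy': 0.0, 'wz': 0.001}
```

>>> send_rows(series=[{"tx":0,"ty":-0.25,"tz":-0.4,"wx":0.008,"wy":0,"wz":0,"jaw":0},{"tx":0,"ty":0,"tz":0,"wx":0,"wy":0,"wz":0,"jaw":0},{"tx":0,"ty":0,"tz":0,"wx":0,"wy":0,"wz":0,"jaw":0},{"tx":0,"ty":0,"tz":0,"wx":0,"wy":0,"wz":0,"jaw":0},{"tx":0,"ty":0,"tz":0,"wx":0,"wy":0,"wz":0,"jaw":0}])

```text
t: 5.52
tool_pos: [0.5034, 0.3032, 0.0803]
tool_rot: [-1.742, -2.614, 0.001]
contact_force: [0.3, 0.3, 0.0]
opening: 0.0855
```

```bash
python3 - <<'E'
from station import ctrl
from h import *
o=ctrl.get_obs();print(o['t'],o['tool_pos'],o['opening'],yawd(o),o['contact_force']);plan(o,[.5035,.3033,.045],22.6,4)
E
```

```text
5.525 [0.50341891 0.30322936 0.08027633] 0.085491799710143 22.635110883078735 [0.30841608 0.2995482  0.02696479]
{'tx': 0.0, 'ty': 0.0, 'tz': 0.88, 'wx': -0.0, 'wy': 0.0, 'wz': 0.0}
{'tx': 0.0, 'ty': 0.0, 'tz': 0.88, 'wx': -0.0, 'wy': 0.0, 'wz': 0.0}
{'tx': 0.0, 'ty': 0.01, 'tz': 0.88, 'wx': -0.0, 'wy': 0.0, 'wz': 0.0}
{'tx': 0.0, 'ty': 0.0, 'tz': 0.89, 'wx': -0.001, 'wy': 0.0, 'wz': 0.001}
```

>>> send_rows(series=[{"tx":0,"ty":0,"tz":1.2,"wx":0,"wy":0,"wz":0,"jaw":0},{"tx":0,"ty":0,"tz":1.2,"wx":0,"wy":0,"wz":0,"jaw":0},{"tx":0,"ty":0,"tz":1.1,"wx":0,"wy":0,"wz":0,"jaw":0},{"tx":0,"ty":0,"tz":0,"wx":0,"wy":0,"wz":0,"jaw":0}])

```text
t: 6.02
tool_pos: [0.5023, 0.3027, 0.0413]
tool_rot: [-1.741, -2.613, 0.004]
contact_force: [0.9, -0.1, -0.4]
opening: 0.0855
```

>>> send_rows(series=[{"tx":0,"ty":0,"tz":0,"wx":0,"wy":0,"wz":0,"jaw":0.5},{"tx":0,"ty":0,"tz":0,"wx":0,"wy":0,"wz":0,"jaw":1},{"tx":0,"ty":0,"tz":0,"wx":0,"wy":0,"wz":0,"jaw":1},{"tx":0,"ty":0,"tz":0,"wx":0,"wy":0,"wz":0,"jaw":1},{"tx":0,"ty":0,"tz":0,"wx":0,"wy":0,"wz":0,"jaw":1}])

```text
t: 6.65
tool_pos: [0.5027, 0.3029, 0.0423]
tool_rot: [-1.742, -2.613, 0.003]
contact_force: [0.2, 0.0, -1.6]
opening: 0.0173
```

```bash
python3 - <<'E'
from station import ctrl
from h import *
o=ctrl.get_obs();print(o['t'],o['tool_pos'],o['opening'],yawd(o),o['contact_force'])
i=ctrl.get_image("wrist");cv2.imwrite("pics/w4.png",i[...,::-1])
C=np.array([.5238,.254,0]);Y=np.array([-.384,.923,0]);X=np.array([.923,.384,0]);p=o['tool_pos'];print((p-C)@X,(p-C)@Y)
E
```

```text
6.65 [0.50273186 0.30294093 0.04232041] 0.01730070352760519 22.614586340415247 [ 0.24019991  0.04264602 -1.56506605]
-0.000652579743969429 0.05326264566274327
```

View pics/w4.png

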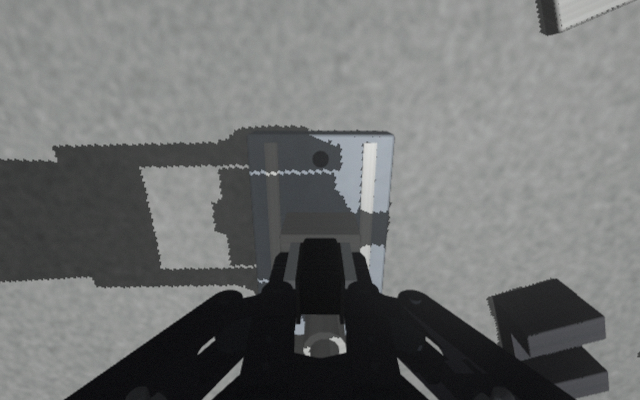

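The grip is now held, with 17 mm opening. I'll slide the jaw, about 48 mm of expected travel, and slow down near contact.

>>> send_rows(series=[{"tx":-0.6,"ty":0,"tz":0,"wx":0,"wy":0,"wz":0,"jaw":1},{"tx":-0.9,"ty":0,"tz":0,"wx":0,"wy":0,"wz":0,"jaw":1},{"tx":-0.9,"ty":0,"tz":0,"wx":0,"wy":0,"wz":0,"jaw":1},{"tx":-0.6,"ty":0,"tz":0,"wx":0,"wy":0,"wz":0,"jaw":1}])

```text
t: 7.2
tool_pos: [0.5145, 0.2745, 0.0424]
tool_rot: [-1.741, -2.612, 0.001]
contact_force: [-3.0, 2.4, -0.1]
opening: 0.0174
```

```bash
cat > st.py <<'E'
from station import ctrl
from h import *
np.set_printoptions(precision=4,suppress=True)
o=ctrl.get_obs();print(o['t'],o['tool_pos'],o['opening'],yawd(o),o['contact_force'],Ro.from_rotvec(o['tool_rot']).as_matrix()[2])
C=np.array([.5238,.254,0]);Y=np.array([-.384,.923,0]);X=np.array([.923,.384,0]);p=o['tool_pos'];print((p-C)@X,(p-C)@Y,'Fx,Fy gauge',o['contact_force']@X,o['contact_force']@Y)
E
python3 st.py
```

```text
7.2 [0.5145 0.2745 0.0424] 0.017410640353829204 22.620852215869885 [-3.0158  2.3772 -0.1448] [ 0.0019 -0.0021 -1.    ]
-0.0006878255719974641 0.022533127093919577 Fx,Fy gauge -1.8707035543282509 3.352248144539982
```

>>> send_rows(series=[{"tx":-0.6,"ty":0,"tz":0,"wx":0,"wy":0,"wz":0,"jaw":1},{"tx":-0.5,"ty":0,"tz":0,"wx":0,"wy":0,"wz":0,"jaw":1},{"tx":-0.3,"ty":0,"tz":0,"wx":0,"wy":0,"wz":0,"jaw":1}])

```text
t: 7.58
tool_pos: [0.5203, 0.2605, 0.0424]
tool_rot: [-1.742, -2.611, 0.001]
contact_force: [-2.9, 3.2, -0.4]
opening: 0.0174
```

```bash
python3 st.py
```

```text
7.575 [0.5203 0.2605 0.0424] 0.017413371104260326 22.58865112011127 [-2.9054  3.187  -0.4389] [ 0.0026 -0.0022 -1.    ]
-0.0006962957984620574 0.007336047201717217 Fx,Fy gauge -1.4579242339626441 4.057266968293529
```

>>> send_rows(series=[{"tx":-0.15,"ty":0,"tz":0,"wx":0,"wy":0,"wz":0,"jaw":1},{"tx":-0.15,"ty":0,"tz":0,"wx":0,"wy":0,"wz":0,"jaw":1}])

```text
t: 7.82
tool_pos: [0.5214, 0.2579, 0.0424]
tool_rot: [-1.741, -2.61, 0.0]
contact_force: [-2.2, 2.5, 0.2]
opening: 0.0173
```

```bash
python3 st.py
```

```text
7.825 [0.5214 0.2579 0.0424] 0.01725709565322974 22.594148879857343 [-2.2237  2.5465  0.2477] [ 0.0032 -0.0021 -1.    ]
-0.0006994073780720986 0.004511136661030101 Fx,Fy gauge -1.0745929199951596 3.2042656322514156
```

>>> send_rows(series=[{"tx":-0.15,"ty":0,"tz":0,"wx":0,"wy":0,"wz":0,"jaw":1}])

```text
t: 7.95
tool_pos: [0.5217, 0.2571, 0.0423]
tool_rot: [-1.74, -2.609, -0.001]
contact_force: [-4.6, 7.1, 0.2]
opening: 0.0172
```

>>> send_rows(series=[{"tx":-0.15,"ty":0,"tz":0,"wx":0,"wy":0,"wz":0,"jaw":1}])

```text
t: 8.07
tool_pos: [0.5217, 0.2572, 0.0424]
tool_rot: [-1.739, -2.607, -0.004]
contact_force: [-4.6, 9.2, 1.0]
opening: 0.0176
```

```bash
python3 st.py
```

```text
8.075 [0.5217 0.2572 0.0424] 0.01763403020432995 22.591203546775976 [-4.6013  9.1685  1.0146] [ 0.0077 -0.002  -1.    ]
-0.0007099359659021211 0.0037439521934431053 Fx,Fy gauge -0.7263355480910919 10.229451881794585
```

>>> send_rows(series=[{"tx":-0.3,"ty":0,"tz":0,"wx":0,"wy":0,"wz":0,"jaw":1}])

```text
t: 8.2
tool_pos: [0.5216, 0.2572, 0.0423]
tool_rot: [-1.737, -2.603, -0.01]
contact_force: [-6.6, 16.1, 0.4]
opening: 0.0174
```

>>> send_rows(series=[{"tx":-0.35,"ty":0,"tz":0,"wx":0,"wy":0,"wz":0,"jaw":1}])

```text
t: 8.32
tool_pos: [0.5216, 0.2574, 0.0424]
tool_rot: [-1.733, -2.598, -0.016]
contact_force: [-5.8, 16.1, -0.3]
opening: 0.0172
```

```bash
python3 st.py;python3 - <<'E'
from station import ctrl
from h import *
i=ctrl.get_image("scene")[...,::-1];cv2.imwrite("pics/s5.png",cv2.resize(i[190:310,320:460],None,fx=5,fy=5,interpolation=cv2.INTER_CUBIC))
i=ctrl.get_image("wrist")[...,::-1];cv2.imwrite("pics/w5.png",i)
E
```

```text
8.325 [0.5216 0.2574 0.0424] 0.017160164651069832 22.590846881714583 [-5.8031 16.1381 -0.3433] [ 0.0208 -0.0015 -0.9998]
-0.0007377289368173929 0.003953863413578982 Fx,Fy gauge 0.8408142996076644 17.123857454802337
```

View pics/s5.png

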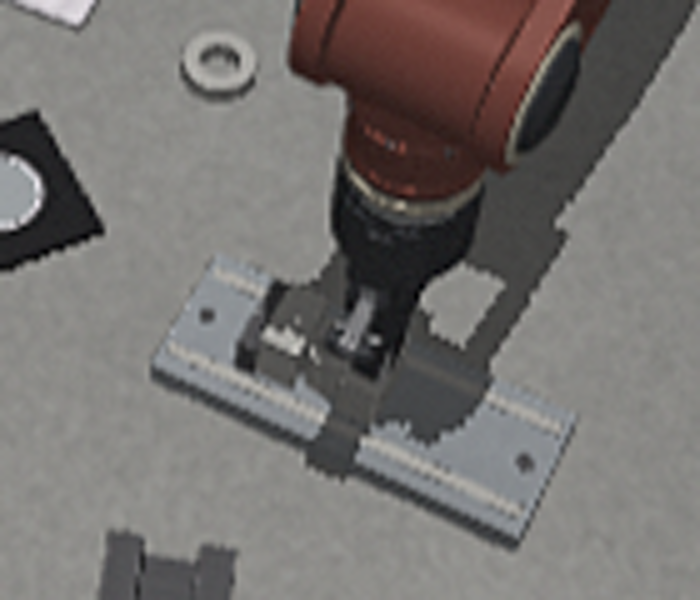

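The jaw has stopped against the shaft: push 17 N, grip at gauge y ≈ +4 mm where +5 was expected. I'll open in place and lift off.

>>> send_rows(series=[{"tx":0,"ty":0,"tz":0,"wx":0,"wy":0,"wz":0,"jaw":0},{"tx":0,"ty":0,"tz":0,"wx":0,"wy":0,"wz":0,"jaw":0},{"tx":0,"ty":0,"tz":0,"wx":0,"wy":0,"wz":0,"jaw":0},{"tx":0,"ty":0,"tz":0,"wx":0,"wy":0,"wz":0,"jaw":0}])

```text
t: 8.93
tool_pos: [0.5228, 0.2559, 0.0426]
tool_rot: [-1.734, -2.602, -0.014]
contact_force: [0.2, -0.1, -1.1]
opening: 0.0854
```

```bash
python3 st.py;python3 - <<'E'
from station import ctrl
from h import *
o=ctrl.get_obs();plan(o,list(o['tool_pos'][:2])+[.21],22.6,5)
E
```

```text
8.925 [0.5228 0.2559 0.0426] 0.08535709101184895 22.635321781626487 [ 0.2449 -0.0695 -1.0687] [ 0.0169 -0.0007 -0.9999]
-0.00023717528173323711 0.002147832935123239 Fx,Fy gauge 0.19938825126576562 -0.15818924723768693
{'tx': 0.06, 'ty': -0.0, 'tz': -3.35, 'wx': -0.0, 'wy': -0.003, 'wz': 0.0}
{'tx': 0.05, 'ty': -0.0, 'tz': -3.35, 'wx': -0.0, 'wy': -0.003, 'wz': 0.0}
{'tx': 0.03, 'ty': -0.0, 'tz': -3.35, 'wx': -0.0, 'wy': -0.004, 'wz': 0.0}
{'tx': 0.02, 'ty': -0.01, 'tz': -3.34, 'wx': -0.0, 'wy': -0.003, 'wz': 0.0}
{'tx': 0.02, 'ty': -0.0, 'tz': -3.35, 'wx': -0.001, 'wy': -0.004, 'wz': 0.001}
```

>>> send_rows(series=[{"tx":0,"ty":0,"tz":-2.5,"wx":0,"wy":-0.003,"wz":0,"jaw":0},{"tx":0,"ty":0,"tz":-3.5,"wx":0,"wy":-0.003,"wz":0,"jaw":0},{"tx":0,"ty":0,"tz":-4,"wx":0,"wy":-0.003,"wz":0,"jaw":0},{"tx":0,"ty":0,"tz":-4,"wx":0,"wy":-0.003,"wz":0,"jaw":0},{"tx":0,"ty":0,"tz":-2.5,"wx":0,"wy":-0.003,"wz":0,"jaw":0}])

```text
t: 9.55
tool_pos: [0.5223, 0.2519, 0.2088]
tool_rot: [-1.742, -2.609, 0.01]
contact_force: [0.4, -0.1, -0.5]
opening: 0.0855
```

```bash
python3 - <<'E'
from station import ctrl
from h import *
o=ctrl.get_obs();print(o['t'],o['tool_pos'],yawd(o))
i=ctrl.get_image("top")[...,::-1];cv2.imwrite("pics/t6.png",i)
i=ctrl.get_image("scene")[...,::-1];cv2.imwrite("pics/s6.png",cv2.resize(i[190:310,320:460],None,fx=5,fy=5,interpolation=cv2.INTER_CUBIC))
plan(o,[.40,-.05,.24],-10,10,10)
E
```

```text
9.55 [0.52232266 0.25187663 0.2088024 ] 22.518378626424397
{'tx': -2.32, 'ty': -2.29, 'tz': -0.29, 'wx': -0.001, 'wy': 0.0, 'wz': 0.057}
{'tx': -2.45, 'ty': -2.15, 'tz': -0.3, 'wx': -0.001, 'wy': 0.0, 'wz': 0.057}
{'tx': -2.56, 'ty': -2.01, 'tz': -0.3, 'wx': -0.001, 'wy': 0.0, 'wz': 0.057}
{'tx': -2.68, 'ty': -1.86, 'tz': -0.3, 'wx': -0.001, 'wy': 0.0, 'wz': 0.057}
{'tx': -2.78, 'ty': -1.7, 'tz': -0.3, 'wx': -0.001, 'wy': 0.0, 'wz': 0.057}
{'tx': -2.87, 'ty': -1.54, 'tz': -0.3, 'wx': -0.001, 'wy': 0.0, 'wz': 0.057}
{'tx': -2.95, 'ty': -1.38, 'tz': -0.31, 'wx': -0.0, 'wy': 0.0, 'wz': 0.056}
{'tx': -3.02, 'ty': -1.21, 'tz': -0.31, 'wx': -0.0, 'wy': 0.001, 'wz': 0.057}
{'tx': -3.09, 'ty': -1.03, 'tz': -0.31, 'wx': -0.001, 'wy': 0.0, 'wz': 0.056}
{'tx': -3.14, 'ty': -0.86, 'tz': -0.31, 'wx': -0.0, 'wy': 0.001, 'wz': 0.057}
```

View pics/s6.png

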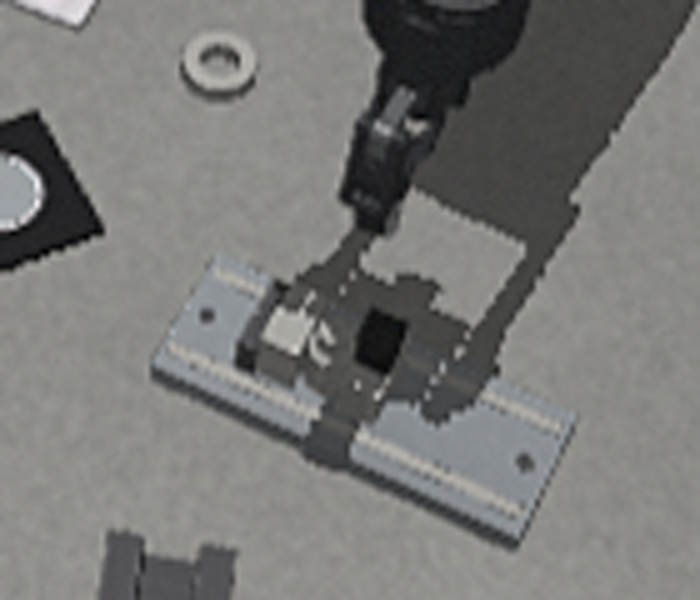

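The jaw now sits against the shaft, partly in shadow. I'll check it again once the arm is clear. Moving to the tray now.

```bash
python3 - <<'E'
from station import ctrl
from h import *
o=ctrl.get_obs()
plan(o,[.44,0.0,.22],-35,9,10)
E
```

```text
{'tx': -2.23, 'ty': -1.93, 'tz': -0.1, 'wx': -0.0, 'wy': 0.0, 'wz': 0.112}
{'tx': -2.44, 'ty': -1.67, 'tz': -0.1, 'wx': -0.0, 'wy': 0.0, 'wz': 0.112}
{'tx': -2.61, 'ty': -1.39, 'tz': -0.1, 'wx': -0.0, 'wy': 0.0, 'wz': 0.111}
{'tx': -2.75, 'ty': -1.09, 'tz': -0.1, 'wx': -0.0, 'wy': 0.0, 'wz': 0.112}
{'tx': -2.85, 'ty': -0.78, 'tz': -0.1, 'wx': -0.001, 'wy': 0.0, 'wz': 0.111}
{'tx': -2.92, 'ty': -0.46, 'tz': -0.1, 'wx': -0.0, 'wy': 0.001, 'wz': 0.112}
{'tx': -2.95, 'ty': -0.13, 'tz': -0.1, 'wx': -0.001, 'wy': 0.0, 'wz': 0.111}
{'tx': -2.95, 'ty': 0.2, 'tz': -0.1, 'wx': -0.0, 'wy': 0.001, 'wz': 0.112}
{'tx': -2.91, 'ty': 0.53, 'tz': -0.1, 'wx': -0.001, 'wy': 0.0, 'wz': 0.111}
```

>>> send_rows(series=[{"tx":-2.2,"ty":-1.9,"tz":-0.2,"wx":0,"wy":0,"wz":0.11,"jaw":0},{"tx":-2.4,"ty":-1.7,"tz":-0.2,"wx":0,"wy":0,"wz":0.11,"jaw":0},{"tx":-2.6,"ty":-1.4,"tz":-0.2,"wx":0,"wy":0,"wz":0.11,"jaw":0},{"tx":-2.8,"ty":-1.1,"tz":-0.2,"wx":0,"wy":0,"wz":0.11,"jaw":0},{"tx":-2.8,"ty":-0.8,"tz":-0.2,"wx":0,"wy":0,"wz":0.11,"jaw":0}])

```text
t: 10.28
tool_pos: [0.4722, 0.1092, 0.2126]
tool_rot: [-2.4, -2.018, 0.02]
contact_force: [-0.0, 0.2, 1.2]
opening: 0.0854
```

>>> send_rows(series=[{"tx":-2.9,"ty":-0.5,"tz":-0.2,"wx":0,"wy":0,"wz":0.11,"jaw":0},{"tx":-2.9,"ty":-0.1,"tz":-0.2,"wx":0,"wy":0,"wz":0.11,"jaw":0},{"tx":-2.9,"ty":0.2,"tz":0,"wx":0,"wy":0,"wz":0.11,"jaw":0},{"tx":-2.9,"ty":0.5,"tz":0,"wx":0,"wy":0,"wz":0.11,"jaw":0}])

```text
t: 10.78
tool_pos: [0.4295, -0.0052, 0.2101]
tool_rot: [-2.792, -1.424, 0.035]
contact_force: [0.7, -0.6, 0.4]
opening: 0.0853
```

```bash
python3 - <<'E'
from station import ctrl
from h import *
o=ctrl.get_obs();print(o['t'],o['tool_pos'],yawd(o))
plan(o,[.52,-.272,.19],-85.2,9,10)
E
```

```text
10.775 [ 0.42946705 -0.00515036  0.21014459] -35.97029098568096
{'tx': -1.81, 'ty': 2.56, 'tz': 0.21, 'wx': -0.001, 'wy': 0.003, 'wz': 0.095}
{'tx': -1.55, 'ty': 2.72, 'tz': 0.21, 'wx': -0.001, 'wy': 0.002, 'wz': 0.096}
{'tx': -1.29, 'ty': 2.85, 'tz': 0.21, 'wx': -0.001, 'wy': 0.003, 'wz': 0.095}
{'tx': -1.01, 'ty': 2.96, 'tz': 0.21, 'wx': -0.001, 'wy': 0.002, 'wz': 0.096}
{'tx': -0.72, 'ty': 3.05, 'tz': 0.21, 'wx': -0.001, 'wy': 0.002, 'wz': 0.095}
{'tx': -0.43, 'ty': 3.1, 'tz': 0.21, 'wx': -0.001, 'wy': 0.003, 'wz': 0.096}
{'tx': -0.13, 'ty': 3.13, 'tz': 0.22, 'wx': -0.001, 'wy': 0.002, 'wz': 0.095}
{'tx': 0.16, 'ty': 3.13, 'tz': 0.22, 'wx': -0.001, 'wy': 0.003, 'wz': 0.096}
{'tx': 0.46, 'ty': 3.1, 'tz': 0.22, 'wx': -0.0, 'wy': 0.002, 'wz': 0.095}
```

>>> send_rows(series=[{"tx":-1.8,"ty":2.6,"tz":0.1,"wx":-0.001,"wy":0.003,"wz":0.095,"jaw":0},{"tx":-1.5,"ty":2.7,"tz":0.1,"wx":-0.001,"wy":0.003,"wz":0.095,"jaw":0},{"tx":-1.3,"ty":2.9,"tz":0.1,"wx":-0.001,"wy":0.003,"wz":0.095,"jaw":0},{"tx":-1,"ty":3,"tz":0.1,"wx":-0.001,"wy":0.003,"wz":0.095,"jaw":0},{"tx":-0.7,"ty":3,"tz":0.1,"wx":-0.001,"wy":0.003,"wz":0.095,"jaw":0}])

```text
t: 11.4
tool_pos: [0.4764, -0.1579, 0.1946]
tool_rot: [-3.053, -0.699, 0.025]
contact_force: [0.6, 0.3, 0.1]
opening: 0.0851
```

>>> send_rows(series=[{"tx":-0.4,"ty":3.1,"tz":0.1,"wx":-0.001,"wy":0.003,"wz":0.095,"jaw":0},{"tx":-0.1,"ty":3.1,"tz":0.1,"wx":-0.001,"wy":0.003,"wz":0.095,"jaw":0},{"tx":0.2,"ty":3.1,"tz":0.1,"wx":-0.001,"wy":0.003,"wz":0.095,"jaw":0},{"tx":0.5,"ty":3.1,"tz":0.1,"wx":0,"wy":0.003,"wz":0.095,"jaw":0},{"tx":0,"ty":0,"tz":0,"wx":0,"wy":0,"wz":0,"jaw":0}])

```text
t: 12.02
tool_pos: [0.5121, -0.2806, 0.1778]
tool_rot: [-3.127, -0.084, 0.026]
contact_force: [-0.0, 0.4, 0.7]
opening: 0.0854
```

```bash
python3 - <<'E'
from station import ctrl
from h import *
import pickle
o=ctrl.get_obs();print(o['t'],o['tool_pos'],yawd(o))
pickle.dump(ctrl.camera_info("wrist"),open("cw7.pkl","wb"))
i=ctrl.get_image("wrist")[...,::-1];cv2.imwrite("pics/w7.png",i)
i=ctrl.get_image("top")[...,::-1];cv2.imwrite("pics/t7.png",i);
cv2.imwrite("pics/t7z.png",cv2.resize(i[190:250,225:305],None,fx=7,fy=7,interpolation=cv2.INTER_CUBIC))
E
```

```text
12.025 [ 0.51208658 -0.2806499   0.1778167 ] -86.94598224128855
```

View pics/w7.png

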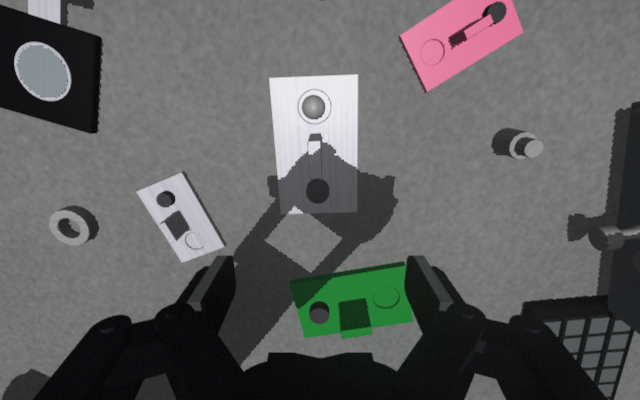

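View pics/t7z.png

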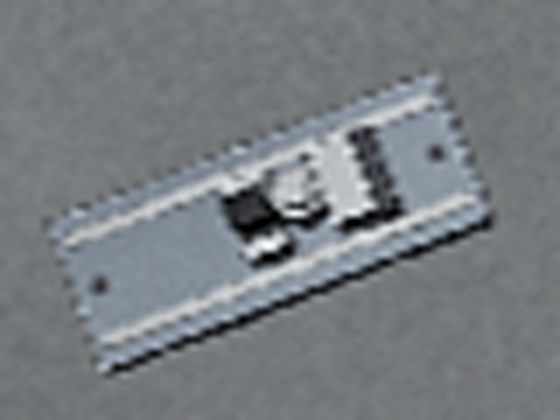

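The top view shows the shaft nipped between jaw and anvil. In the wrist view the tray corners are at (270,77), (357,74) and (357,213), the pocket and ball at (314,107), and the boss at (318,190).

```bash
python3 - <<'E'
from station import ctrl
from h import *
import pickle
np.set_printoptions(precision=4,suppress=True)
c=pickle.load(open("cw7.pkl","rb"))
i=cv2.imread("pics/w7.png");cv2.imwrite("pics/w7z.png",cv2.resize(i[65:225,260:370],None,fx=3.6,fy=3.6,interpolation=cv2.INTER_CUBIC))
P=ray(c,[(270,77),(358,74.5),(357.5,213)],.01);print(P,np.linalg.norm(P[0]-P[1]),np.linalg.norm(P[1]-P[2]))
print("ctr",(P[0]+P[2])/2,"yaw",np.degrees(np.arctan2(*(P[1]-P[2])[[1,0]])))
print("pocket",ray(c,[(314.5,106.5)],.01),"ball",ray(c,[(313.5,105.5)],.019),"boss",ray(c,[(318,190)],.014))
E
```

```text
[[ 0.607  -0.2223  0.01  ]
 [ 0.6141 -0.311   0.01  ]
 [ 0.4635 -0.3249  0.01  ]] 0.08896944206042343 0.15117357749192142
ctr [ 0.5353 -0.2736  0.01  ] yaw 5.304952341755747
pocket [[ 0.5809 -0.2687  0.01  ]] ball [[ 0.5822 -0.2679  0.019 ]] boss [[ 0.4907 -0.277   0.014 ]]
```

View pics/w7z.png

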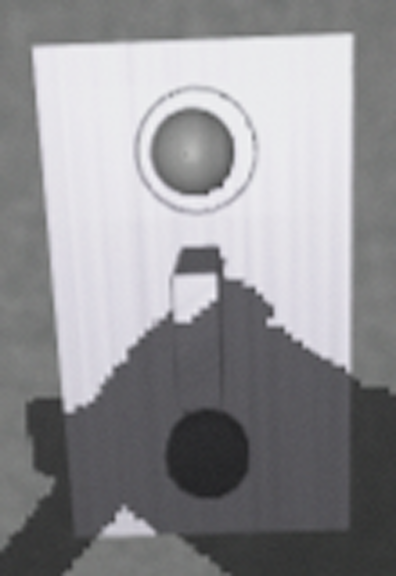

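```bash
python3 - <<'E'
from station import ctrl
from h import *
o=ctrl.get_obs();plan(o,[.5356,-.2735,.08],-84.8,4)
E
```

```text
{'tx': 0.64, 'ty': -0.07, 'tz': 2.44, 'wx': -0.004, 'wy': 0.004, 'wz': -0.009}
{'tx': 0.63, 'ty': -0.07, 'tz': 2.45, 'wx': -0.004, 'wy': 0.004, 'wz': -0.009}
{'tx': 0.62, 'ty': -0.07, 'tz': 2.45, 'wx': -0.003, 'wy': 0.004, 'wz': -0.008}
{'tx': 0.61, 'ty': -0.08, 'tz': 2.45, 'wx': -0.004, 'wy': 0.004, 'wz': -0.009}
```

>>> send_rows(series=[{"tx":0.6,"ty":-0.1,"tz":2.4,"wx":-0.004,"wy":0.004,"wz":-0.009,"jaw":0},{"tx":0.6,"ty":-0.1,"tz":2.4,"wx":-0.004,"wy":0.004,"wz":-0.009,"jaw":0},{"tx":0.6,"ty":-0.1,"tz":2.4,"wx":-0.004,"wy":0.004,"wz":-0.009,"jaw":0},{"tx":0.6,"ty":-0.1,"tz":2.2,"wx":-0.004,"wy":0.004,"wz":-0.009,"jaw":0},{"tx":0,"ty":0,"tz":0,"wx":0,"wy":0,"wz":0,"jaw":0}])

```text
t: 12.75
tool_pos: [0.5336, -0.2666, 0.0803]
tool_rot: [-3.137, -0.159, 0.001]
contact_force: [-0.5, -0.1, 0.8]
opening: 0.0856
```

```bash
python3 - <<'E'
from station import ctrl
from h import *
o=ctrl.get_obs();print(o['t'],o['tool_pos'],yawd(o));plan(o,[.5356,-.2735,.012],-84.8,4)
i=ctrl.get_image("wrist")[...,::-1];cv2.imwrite("pics/w8.png",i)
E
```

```text
12.75 [ 0.53357854 -0.26655257  0.08025437] -84.21428010029562
{'tx': 0.03, 'ty': 0.18, 'tz': 1.71, 'wx': -0.0, 'wy': 0.0, 'wz': 0.003}
{'tx': 0.04, 'ty': 0.18, 'tz': 1.71, 'wx': -0.0, 'wy': 0.0, 'wz': 0.002}
{'tx': 0.03, 'ty': 0.18, 'tz': 1.7, 'wx': -0.0, 'wy': 0.0, 'wz': 0.003}
{'tx': 0.04, 'ty': 0.17, 'tz': 1.71, 'wx': -0.0, 'wy': 0.0, 'wz': 0.002}
```

View pics/w8.png

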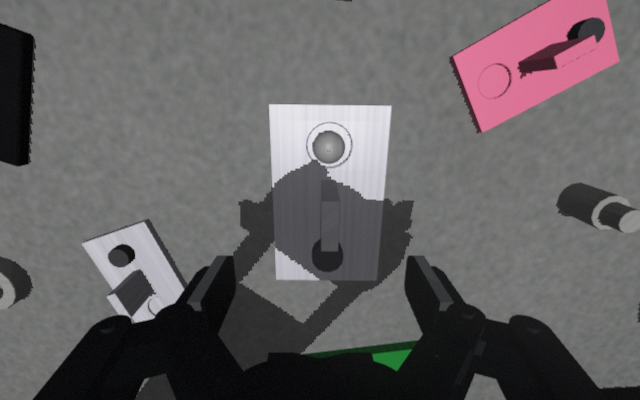

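>>> send_rows(series=[{"tx":0.05,"ty":0.3,"tz":1.2,"wx":0,"wy":0,"wz":0.003,"jaw":0},{"tx":0.05,"ty":0.3,"tz":1.2,"wx":0,"wy":0,"wz":0.003,"jaw":0},{"tx":0.04,"ty":0.1,"tz":1.2,"wx":0,"wy":0,"wz":0.002,"jaw":0},{"tx":0,"ty":0,"tz":0.5,"wx":0,"wy":0,"wz":0,"jaw":0},{"tx":0,"ty":0,"tz":0,"wx":0,"wy":0,"wz":0,"jaw":0}])

```text
t: 13.42
tool_pos: [0.5376, -0.2755, 0.0407]
tool_rot: [3.135, 0.145, 0.007]
contact_force: [0.4, 0.3, -0.1]
opening: 0.0855
```

```bash
python3 - <<'E'
from station import ctrl
from h import *
o=ctrl.get_obs();print(o['t'],o['tool_pos'],yawd(o),o['contact_force']);plan(o,[.5356,-.2735,.012],-84.8,3)
i=ctrl.get_image("wrist")[...,::-1];cv2.imwrite("pics/w9.png",i)
E
```

```text
13.425 [ 0.53759895 -0.27551469  0.04071218] -84.720843524161 [ 0.43343289  0.31072985 -0.06189184]
{'tx': -0.06, 'ty': -0.08, 'tz': 0.96, 'wx': 0.001, 'wy': -0.001, 'wz': 0.0}
{'tx': -0.07, 'ty': -0.07, 'tz': 0.95, 'wx': 0.001, 'wy': -0.002, 'wz': 0.001}
{'tx': -0.06, 'ty': -0.08, 'tz': 0.96, 'wx': 0.002, 'wy': -0.001, 'wz': 0.0}
```

View pics/w9.png

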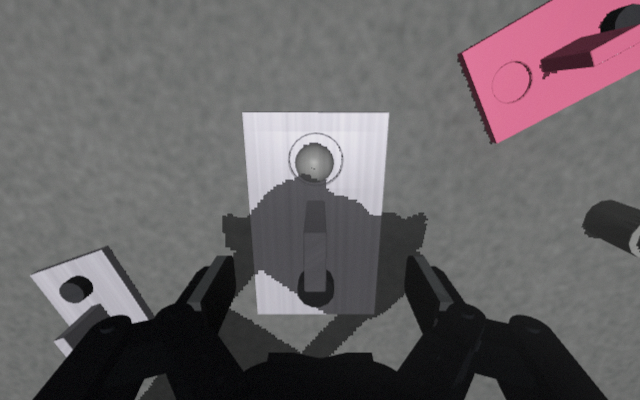

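>>> send_rows(series=[{"tx":-0.1,"ty":-0.1,"tz":1,"wx":0.001,"wy":-0.001,"wz":0,"jaw":0},{"tx":-0.05,"ty":-0.1,"tz":0.9,"wx":0.001,"wy":-0.001,"wz":0,"jaw":0},{"tx":0,"ty":0,"tz":0.6,"wx":0.001,"wy":-0.001,"wz":0,"jaw":0},{"tx":0,"ty":0,"tz":0,"wx":0,"wy":0,"wz":0,"jaw":0}])

```text
t: 13.98
tool_pos: [0.5362, -0.2737, 0.0146]
tool_rot: [3.137, 0.145, 0.003]
contact_force: [-0.4, -0.1, -0.7]
opening: 0.0852
```

```bash
python3 - <<'E'
from station import ctrl
from h import *
import pickle
o=ctrl.get_obs();print(o['t'],o['tool_pos'],yawd(o),o['contact_force']);plan(o,[.5356,-.2735,.010],-84.8,1)
c=ctrl.camera_info("wrist");i=ctrl.get_image("wrist")[...,::-1];cv2.imwrite("pics/w10.png",i);pickle.dump(c,open("cw10.pkl","wb"))
X=np.array([np.cos(np.radians(5.2)),np.sin(np.radians(5.2)),0]);Y=np.array([-X[1],X[0],0])
for sx in(-.018,.018):
  for sy in(-.006,.006):print(proj(c,np.array([.5356,-.2735,.061])+X*sx+Y*sy))
E
```

```text
13.975 [ 0.53622492 -0.27366304  0.01459085] -84.70871174815146 [-0.41831704 -0.14781495 -0.6896718 ]
{'tx': -0.06, 'ty': -0.02, 'tz': 0.46, 'wx': 0.001, 'wy': -0.002, 'wz': 0.002}
[333.14117484 325.81875842]
[307.41038112 325.81203102]
[334.48399496 257.7550755 ]
[306.42689261 257.73581574]
```

View pics/w10.png

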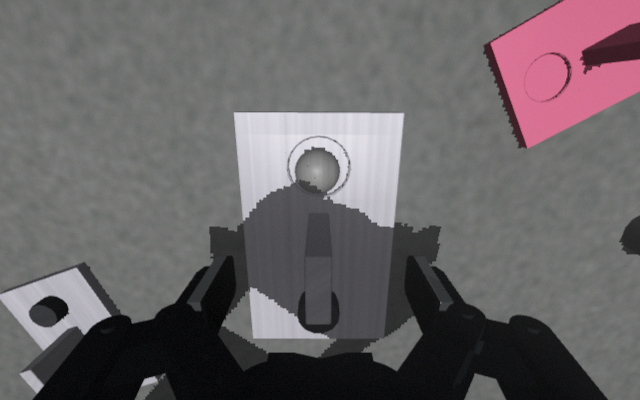

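>>> send_rows(series=[{"tx":-0.05,"ty":-0.08,"tz":0.4,"wx":0.001,"wy":-0.002,"wz":0.002,"jaw":0.4},{"tx":0,"ty":0,"tz":0,"wx":0,"wy":0,"wz":0,"jaw":0.6},{"tx":0,"ty":0,"tz":0,"wx":0,"wy":0,"wz":0,"jaw":0.7},{"tx":0,"ty":0,"tz":0,"wx":0,"wy":0,"wz":0,"jaw":0.78},{"tx":0,"ty":0,"tz":0,"wx":0,"wy":0,"wz":0,"jaw":0.82}], squeeze=40)

```text
t: 14.65
tool_pos: [0.5366, -0.2735, 0.0118]
tool_rot: [3.137, 0.142, 0.003]
contact_force: [-0.2, 0.3, 0.1]
opening: 0.0151
```

```bash
python3 - <<'E'
from station import ctrl
from h import *
o=ctrl.get_obs();print(o['t'],o['tool_pos'],yawd(o),o['contact_force'],o['opening'])
i=ctrl.get_image("wrist")[...,::-1];cv2.imwrite("pics/w11.png",i)
E
```

```text
14.65 [ 0.53659906 -0.27351848  0.01177079] -84.83043609389101 [-0.15547517  0.30242913  0.11376212] 0.015129094052094217
```

View pics/w11.png

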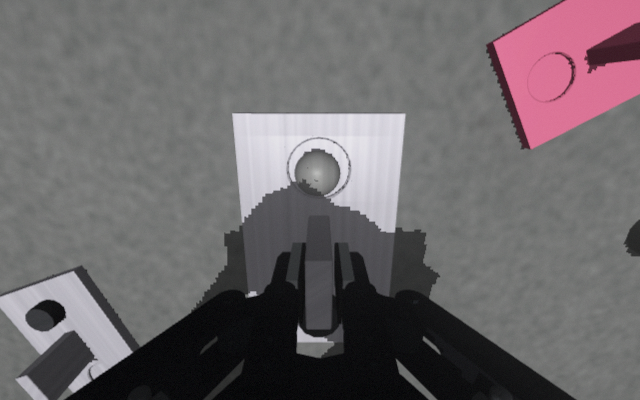

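The fin is centred between the pads. I'll close gently.

>>> send_rows(series=[{"tx":0,"ty":0,"tz":0,"wx":0,"wy":0,"wz":0,"jaw":0.84},{"tx":0,"ty":0,"tz":0,"wx":0,"wy":0,"wz":0,"jaw":0.86},{"tx":0,"ty":0,"tz":0,"wx":0,"wy":0,"wz":0,"jaw":0.9},{"tx":0,"ty":0,"tz":0,"wx":0,"wy":0,"wz":0,"jaw":1},{"tx":0,"ty":0,"tz":0,"wx":0,"wy":0,"wz":0,"jaw":1}])

```text
t: 15.32
tool_pos: [0.5366, -0.2733, 0.0119]
tool_rot: [3.137, 0.142, 0.003]
contact_force: [0.5, -0.2, 1.4]
opening: 0.0118
```

>>> send_rows(series=[{"tx":0,"ty":0,"tz":-0.1,"wx":0,"wy":0,"wz":0,"jaw":1},{"tx":0,"ty":0,"tz":-0.2,"wx":0,"wy":0,"wz":0,"jaw":1},{"tx":0,"ty":0,"tz":-0.3,"wx":0,"wy":0,"wz":0,"jaw":1},{"tx":0,"ty":0,"tz":-0.3,"wx":0,"wy":0,"wz":0,"jaw":1}])

```text
t: 15.82
tool_pos: [0.5346, -0.2723, 0.0187]
tool_rot: [-3.137, -0.142, 0.003]
contact_force: [0.1, -0.2, -2.6]
opening: 0.0115
```

```bash
python3 - <<'E'
from station import ctrl
from h import *
o=ctrl.get_obs();print(o['t'],o['tool_pos'],yawd(o),o['contact_force'],o['wrist_torque'],o['opening'],Ro.from_rotvec(o['tool_rot']).as_matrix()[2])
i=ctrl.get_image("wrist")[...,::-1];cv2.imwrite("pics/w12.png",i)
E
```

```text
15.825 [ 0.53462588 -0.27226222  0.0187205 ] -84.82684124591664 [ 0.13155324 -0.16132954 -2.61654315] [-0.02707035 -0.02047174 -0.03145544] 0.011459700671853448 [-0.00206581 -0.00112113 -0.99999724]
```

View pics/w12.png

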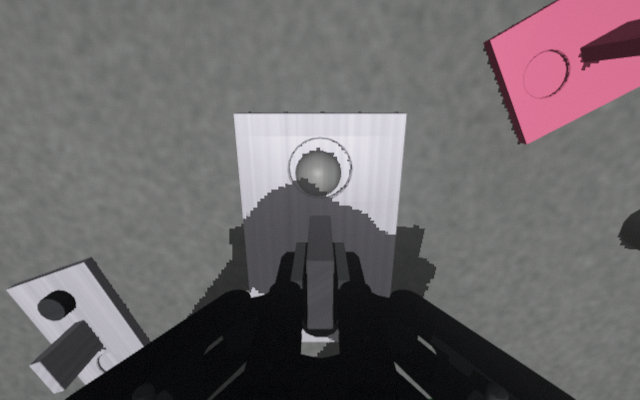

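```bash
python3 - <<'E'
from station import ctrl
from h import *
import pickle
np.set_printoptions(precision=4,suppress=True)
def win(im,c,box,n):
    x0,y0,x1,y1=box; g=cv2.cvtColor(im,cv2.COLOR_BGR2GRAY)[y0:y1,x0:x1]
    m=(g>90).astype(np.uint8)
    k,l,st,ce=cv2.connectedComponentsWithStats(m)
    for i in range(1,k):
        if st[i][4]>80 and st[i][0]>0 and st[i][1]>0:
            cn=max(cv2.findContours((l==i).astype(np.uint8),0,1)[0],key=len);e=cv2.fitEllipse(cn)
            print(n,st[i],e, ray(c,[(e[0][0]+x0,e[0][1]+y0)],.010)[0])
win(cv2.imread("pics/w1.png"),pickle.load(open("cw1.pkl","rb")),(300,305,372,352),"w1")
win(cv2.imread("pics/w7.png"),pickle.load(open("cw7.pkl","rb")),(5,35,85,110),"w7")
win(cv2.imread("pics/top0.png"),ctrl.camera_info("top"),(315,192,338,216),"top")
win(cv2.imread("pics/scene0.png"),ctrl.camera_info("scene"),(303,217,336,242),"scene")
c=ctrl.camera_info("top");print("cleaner base?",ray(c,[(395,181)],0.0), ray(c,[(399,168)],.14))
E
```

```text
w1 [ 21  13  37  30 880] ((39.27537536621094, 27.84537124633789), (29.132814407348633, 36.4330940246582), 87.82195281982422) [0.5996 0.0097 0.01  ]
w7 [   9    6   57   61 2583] ((37.10639953613281, 35.89512634277344), (48.22465515136719, 66.04634857177734), 139.5433349609375) [0.6006 0.0096 0.01  ]
top [  4   4  15  14 173] ((10.837738037109375, 10.523846626281738), (13.622979164123535, 14.31628704071045), 95.67021179199219) [0.6003 0.0066 0.01  ]
scene [  7   4  19  15 226] ((16.02184295654297, 11.077531814575195), (14.597938537597656, 17.73065185546875), 88.77535247802734) [0.6    0.0072 0.01  ]
cleaner base? [[ 0.693  -0.2721  0.    ]] [[ 0.7124 -0.2626  0.14  ]]
```

>>> send_rows(series=[{"tx":0,"ty":0,"tz":-0.6,"wx":0,"wy":0,"wz":0,"jaw":1},{"tx":0,"ty":0,"tz":-0.8,"wx":0,"wy":0,"wz":0,"jaw":1},{"tx":0,"ty":0,"tz":-1,"wx":0,"wy":0,"wz":0,"jaw":1},{"tx":0,"ty":0,"tz":-1.2,"wx":0,"wy":0,"wz":0,"jaw":1},{"tx":0,"ty":0,"tz":-1.3,"wx":0,"wy":0,"wz":0,"jaw":1}])

```text
t: 16.5
tool_pos: [0.5348, -0.2723, 0.0713]
tool_rot: [-3.138, -0.142, 0.003]
contact_force: [0.2, -0.2, -4.0]
opening: 0.0115
```

>>> send_rows(series=[{"tx":0,"ty":0,"tz":-1.4,"wx":0,"wy":0,"wz":0,"jaw":1},{"tx":0,"ty":0,"tz":-1.4,"wx":0,"wy":0,"wz":0,"jaw":1},{"tx":0,"ty":0,"tz":-1.3,"wx":0,"wy":0,"wz":0,"jaw":1},{"tx":0,"ty":0,"tz":-1.2,"wx":0,"wy":0,"wz":0,"jaw":1},{"tx":0,"ty":0,"tz":-1,"wx":0,"wy":0,"wz":0,"jaw":1}])

```text
t: 17.12
tool_pos: [0.5354, -0.2727, 0.1402]
tool_rot: [3.138, 0.142, -0.0]
contact_force: [0.7, -0.3, -3.0]
opening: 0.0114
```

>>> send_rows(series=[{"tx":0,"ty":0,"tz":-0.9,"wx":0,"wy":0,"wz":0,"jaw":1},{"tx":0,"ty":0,"tz":-0.8,"wx":0,"wy":0,"wz":0,"jaw":1},{"tx":0,"ty":0,"tz":-0.5,"wx":0,"wy":0,"wz":0,"jaw":1},{"tx":0,"ty":0,"tz":-0.3,"wx":0,"wy":0,"wz":0,"jaw":1}])

```text
t: 17.62
tool_pos: [0.5353, -0.2726, 0.1669]
tool_rot: [3.138, 0.142, -0.0]
contact_force: [0.5, 0.5, -3.1]
opening: 0.0116
```

```bash
python3 - <<'E'
from station import ctrl
from h import *
o=ctrl.get_obs();print(o['t'],o['tool_pos'],yawd(o),o['contact_force'],o['wrist_torque'],o['opening'],Ro.from_rotvec(o['tool_rot']).as_matrix()[2])
i=ctrl.get_image("wrist")[...,::-1];cv2.imwrite("pics/w13.png",i)
plan(o,[.5545,.0035,.168],-84.8,24,3)
E
```

```text
17.625 [ 0.53530138 -0.27263413  0.16691382] -84.82482342114771 [ 0.51332921  0.45009591 -3.10756874] [ 0.03121933 -0.03792426 -0.04061872] 0.011582181389873715 [-2.31340593e-04  4.12475700e-04 -9.99999888e-01]
{'tx': 0.18, 'ty': -1.14, 'tz': -0.01, 'wx': 0.0, 'wy': 0.0, 'wz': -0.0}
{'tx': 0.18, 'ty': -1.14, 'tz': -0.0, 'wx': 0.0, 'wy': 0.0, 'wz': -0.0}
{'tx': 0.18, 'ty': -1.14, 'tz': -0.01, 'wx': 0.0, 'wy': 0.0, 'wz': -0.0}
```

View pics/w13.png

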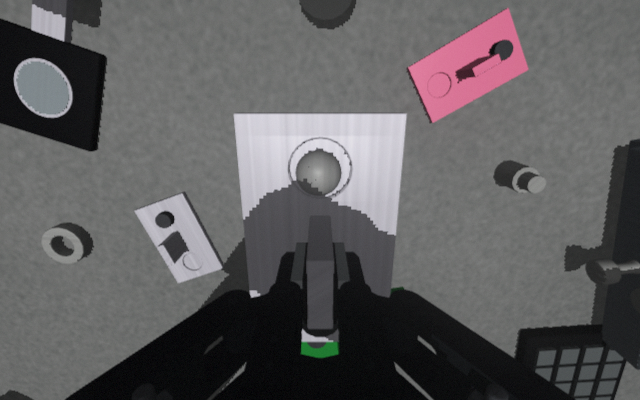

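The tray is held level and the ball is in the pocket, at the same pixels as before the lift. Carrying it smoothly to the lens.

>>> send_rows(series=[{"tx":0,"ty":-0.3,"tz":0,"wx":0,"wy":0,"wz":0,"jaw":1},{"tx":0.1,"ty":-0.5,"tz":0,"wx":0,"wy":0,"wz":0,"jaw":1},{"tx":0.1,"ty":-0.7,"tz":0,"wx":0,"wy":0,"wz":0,"jaw":1},{"tx":0.1,"ty":-0.9,"tz":0,"wx":0,"wy":0,"wz":0,"jaw":1},{"tx":0.2,"ty":-1.1,"tz":0,"wx":0,"wy":0,"wz":0,"jaw":1}])

```text
t: 18.3
tool_pos: [0.5367, -0.2349, 0.1659]
tool_rot: [-3.137, -0.141, 0.003]
contact_force: [0.7, 0.2, -2.9]
opening: 0.0113
```

>>> send_rows(series=[{"tx":0.2,"ty":-1.2,"tz":0,"wx":0,"wy":0,"wz":0,"jaw":1},{"tx":0.2,"ty":-1.3,"tz":0,"wx":0,"wy":0,"wz":0,"jaw":1},{"tx":0.2,"ty":-1.3,"tz":0,"wx":0,"wy":0,"wz":0,"jaw":1},{"tx":0.2,"ty":-1.3,"tz":0,"wx":0,"wy":0,"wz":0,"jaw":1},{"tx":0.2,"ty":-1.3,"tz":0,"wx":0,"wy":0,"wz":0,"jaw":1}])

```text
t: 18.92
tool_pos: [0.5413, -0.1649, 0.1661]
tool_rot: [-3.137, -0.142, 0.002]
contact_force: [-0.3, 0.7, -3.6]
opening: 0.0113
```

```bash
python3 - <<'E'
from station import ctrl
from h import *
o=ctrl.get_obs();print(o['t'],o['tool_pos'],yawd(o),o['contact_force'],o['opening'],Ro.from_rotvec(o['tool_rot']).as_matrix()[2])
plan(o,[.5545,.0035,.168],-84.8,13,2)
E
```

```text
18.925 [ 0.54125016 -0.16493823  0.16614493] -84.80850427643882 [-0.25836743  0.68427622 -3.59991304] 0.011295979432292335 [-0.00110574 -0.00138842 -0.99999842]
{'tx': 0.22, 'ty': -1.28, 'tz': -0.01, 'wx': -0.0, 'wy': 0.0, 'wz': -0.0}
{'tx': 0.22, 'ty': -1.28, 'tz': -0.01, 'wx': -0.0, 'wy': 0.0, 'wz': -0.0}
```

>>> send_rows(series=[{"tx":0.2,"ty":-1.3,"tz":0,"wx":0,"wy":0,"wz":0,"jaw":1},{"tx":0.2,"ty":-1.3,"tz":0,"wx":0,"wy":0,"wz":0,"jaw":1},{"tx":0.2,"ty":-1.3,"tz":0,"wx":0,"wy":0,"wz":0,"jaw":1},{"tx":0.2,"ty":-1.3,"tz":0,"wx":0,"wy":0,"wz":0,"jaw":1},{"tx":0.2,"ty":-1.3,"tz":0,"wx":0,"wy":0,"wz":0,"jaw":1}])

```text
t: 19.55
tool_pos: [0.5456, -0.0946, 0.1663]
tool_rot: [-3.137, -0.142, 0.001]
contact_force: [0.3, 0.0, -3.6]
opening: 0.0116
```

>>> send_rows(series=[{"tx":0.2,"ty":-1.3,"tz":0,"wx":0,"wy":0,"wz":0,"jaw":1},{"tx":0.2,"ty":-1.3,"tz":0,"wx":0,"wy":0,"wz":0,"jaw":1},{"tx":0.2,"ty":-1.2,"tz":0,"wx":0,"wy":0,"wz":0,"jaw":1},{"tx":0.2,"ty":-1.1,"tz":0,"wx":0,"wy":0,"wz":0,"jaw":1},{"tx":0.1,"ty":-1,"tz":0,"wx":0,"wy":0,"wz":0,"jaw":1}])

```text
t: 20.18
tool_pos: [0.5495, -0.0306, 0.1664]
tool_rot: [-3.137, -0.143, 0.001]
contact_force: [0.4, -0.3, -3.3]
opening: 0.0114
```

```bash
python3 - <<'E'
from station import ctrl
from h import *
o=ctrl.get_obs();print(o['t'],o['tool_pos'],yawd(o),o['contact_force'],o['opening'],Ro.from_rotvec(o['tool_rot']).as_matrix()[2])
plan(o,[.5545,.0035,.166],-84.8,5,1)
E
```

```text
20.175 [ 0.5495201  -0.03056997  0.16642417] -84.78745093625119 [ 0.36399356 -0.31163725 -3.31012093] 0.011431121987484028 [-7.29928590e-04 -1.23186146e-03 -9.99998975e-01]
{'tx': 0.16, 'ty': -0.67, 'tz': 0.01, 'wx': -0.0, 'wy': 0.0, 'wz': 0.0}
```

>>> send_rows(series=[{"tx":0.1,"ty":-0.8,"tz":0,"wx":0,"wy":0,"wz":0,"jaw":1},{"tx":0.1,"ty":-0.7,"tz":0,"wx":0,"wy":0,"wz":0,"jaw":1},{"tx":0.1,"ty":-0.6,"tz":0,"wx":0,"wy":0,"wz":0,"jaw":1},{"tx":0.1,"ty":-0.5,"tz":0,"wx":0,"wy":0,"wz":0,"jaw":1},{"tx":0,"ty":-0.3,"tz":0,"wx":0,"wy":0,"wz":0,"jaw":1}])

```text
t: 20.8
tool_pos: [0.551, 0.0008, 0.1664]
tool_rot: [-3.137, -0.143, 0.001]
contact_force: [-1.0, -0.3, -3.4]
opening: 0.0115
```

>>> send_rows(series=[{"tx":0,"ty":-0.1,"tz":0,"wx":0,"wy":0,"wz":0,"jaw":1},{"tx":0,"ty":0,"tz":0,"wx":0,"wy":0,"wz":0,"jaw":1},{"tx":0,"ty":0,"tz":0,"wx":0,"wy":0,"wz":0,"jaw":1},{"tx":0,"ty":0,"tz":0,"wx":0,"wy":0,"wz":0,"jaw":1}])

```text
t: 21.3
tool_pos: [0.5509, 0.0015, 0.1664]
tool_rot: [-3.138, -0.142, 0.001]
contact_force: [0.2, 0.1, -3.2]
opening: 0.0113
```

```bash
python3 - <<'E'
from station import ctrl
from h import *
import pickle
o=ctrl.get_obs();print(o['t'],o['tool_pos'],yawd(o),o['contact_force'],o['opening'],Ro.from_rotvec(o['tool_rot']).as_matrix()[2])
c=ctrl.camera_info("wrist");i=ctrl.get_image("wrist")[...,::-1];cv2.imwrite("pics/w14.png",i);pickle.dump(c,open("cw14.pkl","wb"))
i=ctrl.get_image("scene")[...,::-1];cv2.imwrite("pics/s14.png",i)
cv2.imwrite("pics/s14z.png",cv2.resize(i[120:260,210:370],None,fx=5,fy=4.2857,interpolation=cv2.INTER_CUBIC))
i=ctrl.get_image("top")[...,::-1];cv2.imwrite("pics/t14.png",i)
cv2.imwrite("pics/t14z.png",cv2.resize(i[160:240,280:370],None,fx=7,fy=7,interpolation=cv2.INTER_CUBIC))
E
```

```text
21.3 [0.55087122 0.00145472 0.16642857] -84.81027704157805 [ 0.18444277  0.05579252 -3.20616926] 0.01130657855799493 [-8.84833080e-04 -4.93882067e-04 -9.99999487e-01]
```

View pics/w14.png

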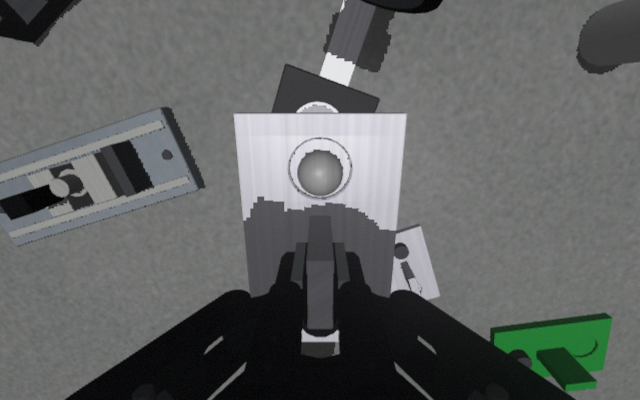

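View pics/s14z.png

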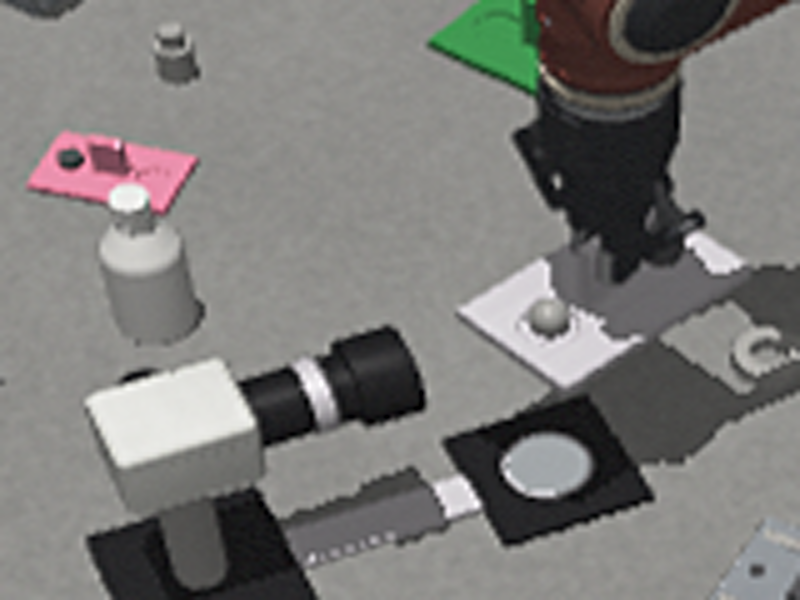

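View pics/t14z.png

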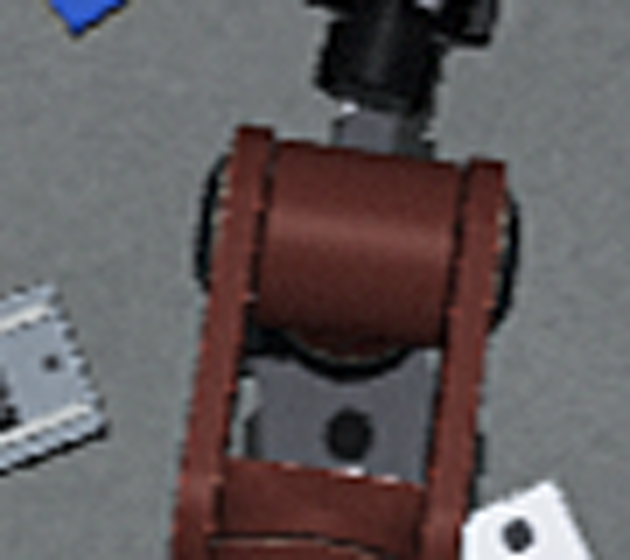

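```bash
python3 - <<'E'
from station import ctrl
from h import *
import pickle
np.set_printoptions(precision=4,suppress=True)
cw=pickle.load(open("cw14.pkl","rb"));cs=ctrl.camera_info("scene")
g=cv2.cvtColor(cv2.imread("pics/w14.png"),cv2.COLOR_BGR2GRAY)
m=((g<185)*255).astype(np.uint8); mm=np.zeros_like(m);cv2.circle(mm,(320,174),27,255,-1);m&=mm;m=cv2.morphologyEx(m,cv2.MORPH_OPEN,np.ones((5,5)))
cn=max(cv2.findContours(m,0,1)[0],key=cv2.contourArea);e=cv2.minEnclosingCircle(cn);print(e)
ub=np.array(e[0]);us=np.array([548/5+210-.4,316/4.2857+120-.4])
print("wrist z.1736",ray(cw,[ub],.1736)[0],"scene",ray(cs,[us],.1736)[0],"tri",tri(cw,ub,cs,us))
# window from scene, at rest
print("barrel check: proj focus in scene",proj(cs,[.6,.0085,.17]), "win", proj(cs,[.6,.0085,.01]))
o=ctrl.get_obs()
E
```

```text
((318.9463195800781, 174.35569763183594), 26.349225997924805)
wrist z.1736 [0.5947 0.0063 0.1736] scene [0.5959 0.004  0.1736] tri [0.5968 0.0059 0.1764]
barrel check: proj focus in scene [319.0557 195.7968] win [319.2805 228.3418]
```

>>> send_rows(series=[{"tx":0.15,"ty":-0.1,"tz":0.1,"wx":0,"wy":0,"wz":0,"jaw":1},{"tx":0.15,"ty":-0.1,"tz":0.1,"wx":0,"wy":0,"wz":0,"jaw":1},{"tx":0.15,"ty":-0.1,"tz":0.15,"wx":0,"wy":0,"wz":0,"jaw":1},{"tx":0,"ty":0,"tz":0,"wx":0,"wy":0,"wz":0,"jaw":1},{"tx":0,"ty":0,"tz":0,"wx":0,"wy":0,"wz":0,"jaw":1}])

```text
t: 22.08
tool_pos: [0.5554, 0.0052, 0.1625]
tool_rot: [-3.138, -0.142, 0.002]
contact_force: [0.4, 0.2, -3.3]
opening: 0.0112
```

```bash
cat > chk.py <<'E'
from station import ctrl
from h import *
import sys
np.set_printoptions(precision=4,suppress=True)
n=sys.argv[1]
o=ctrl.get_obs();print(o['t'],o['tool_pos'],yawd(o),o['contact_force'],o['opening'],Ro.from_rotvec(o['tool_rot']).as_matrix()[2])
p=o['tool_pos'];print("kin ball",p+[.0455,.005,.0072])
cw=ctrl.camera_info("wrist");im=ctrl.get_image("wrist")[...,::-1];cv2.imwrite(f"pics/w{n}.png",im)
i=ctrl.get_image("scene")[...,::-1];cv2.imwrite(f"pics/s{n}.png",i);cs=ctrl.camera_info("scene")
cv2.imwrite(f"pics/s{n}z.png",cv2.resize(i[160:250,270:370],None,fx=6,fy=6,interpolation=cv2.INTER_CUBIC))
cv2.imwrite(f"pics/w{n}z.png",cv2.resize(im[90:230,230:410],None,fx=4,fy=4,interpolation=cv2.INTER_CUBIC))
print("wrist ball@320,174",ray(cw,[(319.5,174)],p[2]+.0072)[0]," focus in scene",proj(cs,[.6,.0085,.17]))
E
python3 chk.py 15
```

```text
22.075 [0.5554 0.0052 0.1625] -84.80204660154227 [ 0.4338  0.1644 -3.2723] 0.01121402529015901 [-0.0011 -0.0006 -1.    ]
kin ball [0.6009 0.0102 0.1697]
wrist ball@320,174 [0.5994 0.0098 0.1697]  focus in scene [319.0557 195.7968]
```

View pics/s15z.png

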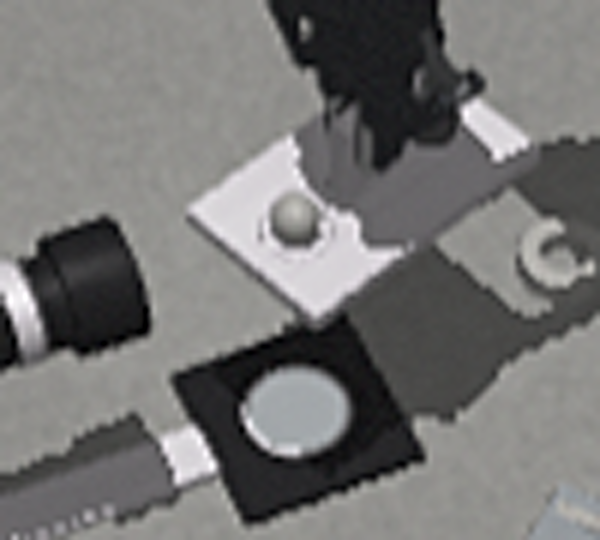

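View pics/w15z.png

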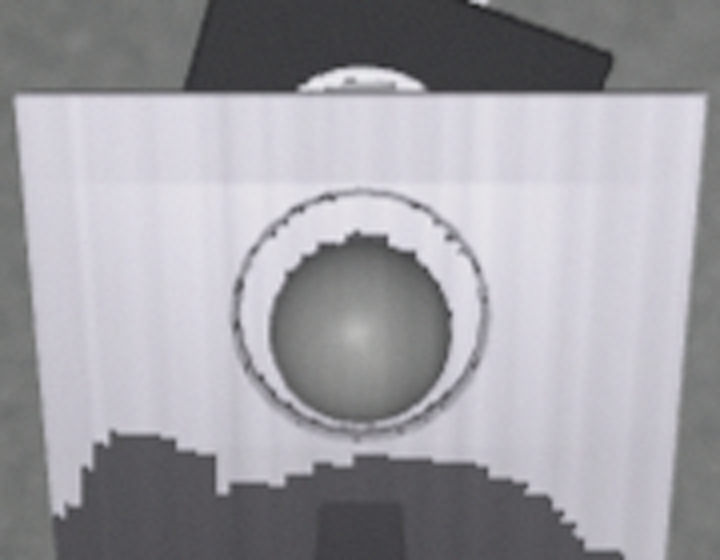

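The ball is at scene pixel (318.8,196.3), and the focus projects to (319.1,195.8). It sits in the pocket in both views. I'll hold still, check once more and hand in.

>>> send_rows(series=[{"tx":0,"ty":0,"tz":0,"wx":0,"wy":0,"wz":0,"jaw":1},{"tx":0,"ty":0,"tz":0,"wx":0,"wy":0,"wz":0,"jaw":1},{"tx":0,"ty":0,"tz":0,"wx":0,"wy":0,"wz":0,"jaw":1}])

```text
t: 22.55
tool_pos: [0.5554, 0.0051, 0.1627]
tool_rot: [-3.138, -0.142, 0.001]
contact_force: [0.4, -0.4, -3.9]
opening: 0.0115
```

```bash
python3 chk.py 16; python3 - <<'E'
from station import ctrl
from h import *
np.set_printoptions(precision=4,suppress=True)
cw=ctrl.camera_info("wrist");cs=ctrl.camera_info("scene");print(ray(cw,[(320,171.4)],.1697),ray(cs,[(318.8,196.3)],.1697),tri(cw,(320,171.4),cs,(318.8,196.3)),ctrl.get_obs()['dq'])
E
```

```text
22.55 [0.5554 0.0051 0.1627] -84.81174078318007 [ 0.3712 -0.3863 -3.8557] 0.01152407870350679 [-0.0009 -0.0006 -1.    ]
kin ball [0.6009 0.0101 0.1699]
wrist ball@320,174 [0.5994 0.0097 0.1699]  focus in scene [319.0557 195.7968]
[[0.6008 0.0096 0.1697]] [[0.6015 0.0093 0.1697]] [0.6013 0.0094 0.1697] [ 0.      0.001   0.0004 -0.0003  0.0002  0.0015]
```

View pics/s16.png

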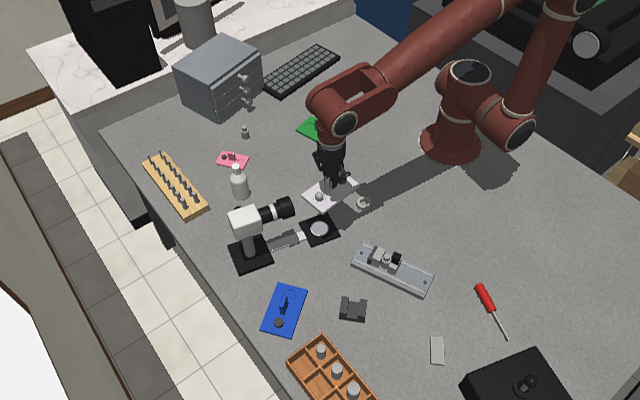

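The ball is within about 1–2 mm of the focus, the gauge is shut on the shaft (394,258), and nothing else has moved. Handing in.

```bash
python3 -c "
from station import ctrl
print(ctrl.finish_job())"
```

```text
the job is handed in; nothing more can be done
None
```

Both checks are done in the order asked, and the job was handed in at about 22.7 s of the 61 s allowed. No verdict was reported.

- **Gauge:** I slid the jaw shut on the shaft with about 17 N. It stopped with the grip at gauge y ≈ +4 mm, where +5 mm was expected. After release, the top and scene views show the shaft nipped between jaw and anvil.
- **Tray:** I took the larger white tray by its fin, lifted it and carried it slowly to the lens. The ball stayed in its pocket.
- **Last check:** the ball was at about (0.601, 0.0095, 0.170). The focus is estimated at (0.600, 0.0085, 0.170), so the ball is about 1–2 mm off. The tool was level to about 0.1° and the arm was still. In the last scene view the other things on the bench stood where they started.

**What failed or disagreed:**
- **Missed grasp:** my first grasp on the jaw grip failed. The fingers shut on top of the grip at 0 mm opening and pushed the tool up about 4 mm, but the jaw did not move.
- **Fingertip position:** the interface says the fingertips are 11 mm ahead of the TCP. The wrist view and that miss put them about 15–19 mm behind it, so I grasped about 30 mm deeper for both jobs.
- **Camera estimates:** estimates of the lens window centre differed by about 3 mm in y between cameras, so I aimed near the mean.

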